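# Set out the writing place round the notebook

### The job

Set out the writing place behind the yellow notebook, as you see it from the robot, in this order: stand the ink bottle behind the notebook, in line with its middle and with the bottle's middle 6 cm beyond the far edge; stand the clip tin beside the bottle on the side where the stapler lies, and lay the eraser flat on the middle of the tin's lid; stand the rubber stamp on the bottle's other side, on the side of the clock. Tin, bottle and stamp make one row parallel to the notebook's far edge, 9 cm from middle to middle. Last, lay the highlighter on the middle of the notebook, parallel to its long edges; never tip the ink bottle over, and leave the stapler, the clock and the spectacles where they are.

Things in the scene. Friction and masses are not known exactly. Their poses are not given: they have to be found in the camera images.
- notebook: Yellow ring-bound notebook lying flat, fixed to the desk, 190 (its x) x 138 (its y) mm, top surface 7 mm above the desk. Origin: middle of its underside. The wire rings run along the long edge nearest the robot. Its x axis runs along the long edges and points to the robot's left, its y axis points towards the robot (so the far edge is at y = -69 mm, a place behind it has negative y, and left is positive x); it is turned by up to 0.15 rad from square.
- ink_bottle: Square dark blue glass ink bottle with a black screw cap, loose, about 0.16 kg. Body 46 x 46 mm, 39 mm high, cap 28 mm across above it, 58 mm high over all. Origin: middle of the underside; z up, x and y square to its sides.
- clip_tin: Round closed red-brown tin of paper clips, loose, 60 g, 60 mm across (63 at the lid's rim), 24 mm high, lid shut and fixed. Origin: middle of the underside, z up.
- rubber_stamp: Rubber stamp with a wooden block and a red-brown knob handle, loose, 50 g, 67 mm high, standing on its block, which is 25 (x) x 48 (y) mm and 17 mm high; the handle above is at most 24 mm across. Origin: middle of the underside, z up.
- eraser: White eraser in a blue card sleeve, loose, 22 g, 21 (x) x 44 (y) x 12 (z) mm, lying flat. Origin: middle of the underside.
- highlighter: Yellow highlighter with a black cap, loose, 16 g, lying, 14 (x) x 118 (y, its length) x 12 (z) mm; it does not roll. Origin: middle of the underside.
- stapler: Dark blue stapler, loose, 36 x 148 (y) x 51 mm, lying behind the notebook either to the left or to the right of it. Leave it alone; it tells on which side the tin goes. Origin: middle of the underside.
- twin_clock: Pair of round dials (clock and thermometer) on a dark base, loose, 45 x 130 (y) x 68 mm, standing behind the notebook on the side opposite to the stapler. Leave it alone. Origin: middle of the underside.
- spectacles: Folded brown reading spectacles, loose, 15 x 134 (y) x 41 mm, on the desk well behind the notebook. Leave them alone. Origin: middle of the underside.
There are look-alikes about, which are no part of the job. What is shaped like the rubber_stamp but blue is not meant. What is shaped like the ink_bottle but pink is not meant.

How it is judged:
By the outcome, as a careful person would: the job done as asked, in the order asked, and still so for the second after the job is handed in, with the robot touching nothing.
It also fails if it takes over 128 s, if anything falls off the work surface, if the arm or the gripper's body presses on something with over 40 N, if the wrist force passes 120 N, or if a joint passes its speed limit or range.

### The arm

A 6-joint arm with a two-finger parallel gripper is mounted at the origin on a cart in front of the work surface, level with it; the furniture and walls round the work are solid. World frame = base frame: x ahead of the robot, y to its left, z up, the work surface at z = 0. Lengths are in m, angles in degrees, forces in N, time in s.
With the tool pointing down it reaches from about 0.375 to 0.9 m from the base axis. Payload 3.1 kg.
Tool frame: the origin (TCP) lies on the centre line of the jaws, within the pads' length; the fingertips stand 8 mm ahead of it and the grasp point (between the pads) lies 11 mm behind it (bot.tip_extent is the distance from the TCP to the fingertips, in m); z points along the fingers, y is the line along which they close (so a half turn about z gives the same grasp; the last joint's range is limited). The gripper opens to 87 mm and grips with 3 to 60 N. Pads are 19 mm wide; open, the fingers measure 117 mm over their backs; the gripper's body (75 mm by 190 mm) begins 51 mm behind the grasp point.
Start: joints at [66.033, 30.224, 82.088, -0, 67.689, -10.227], TCP at [0.148, 0.607, 0.231] pointing down, gripper open.
Joint ranges: [-176.69, 176.69], [-43.24, 126.21], [12.49, 139.97], [-82, 262], [0, 151.66], [-163.58, 163.58]. Speed limits (degrees/s): [159.86, 159.86, 180, 180, 180, 180].

### API

Orientations are given as a 3x3 rotation matrix whose columns are the frame's x, y, z axes.
In Python, from rig import bot, vision, workorder gives the robot as it stands.
- The arm moves only by the shell command python3 -m handwheel 'ROWS'. ROWS is JSON, a list of rows, each an object with "delta_rot": the turn, a rotation vector about the tool's x, y, z in rad, a list of three; "xyz": the shift along the tool's x, y, z in mm, a list of three; "hand": the closure, from -1 (fully open) to 1 (shut). A call has exactly 5 rows; each row is the pose to reach, as a shift and turn from the pose commanded when the call began, along the tool's axes at that moment; what a row does not reach only later rows make up. A row lasts 1/8 s, in which the tool goes at most 62.5 mm and 10.7 degrees, less where a joint would pass 70% of its speed; a pose out of reach is approached as far as the arm can. A call with a gripper value outside its range is refused whole. The fingers move at their own pace and stop on an object; the grip force is fixed at half the most. Time passes only in rows, so rows that repeat a pose let the fingers close, or fill a call up. It gives the time, the measured TCP pose, the force, the opening and the grip force at its end, in the units of the state.
- bot.read_state(): the state, without advancing time (a new reading comes with each control period).
- vision.capture(name): name is "scene" or "top"; returns the picture (384x512x3 uint8, red, green, blue); there is no depth.
- vision.camera_model(name): a dict with "camera_matrix" (3x3 intrinsics, pixels), "dist_coeffs" ([k1, k2, p1, p2, k3] as OpenCV has them; the pictures are not rectified), "camera_from_world" (4x4, takes a point from world to camera coordinates). Camera axes: x right, y up, looking along -z (the intrinsics and any distortion apply to the point x, -y, -z); pixel columns grow to the right and rows downward; lengths in m; the calibration is good to about 2 mm. A picture is of the moment at which its call begins. camera_model takes no time and is no camera call.
- workorder.hand_in(): hands the job in; it is judged then, once.
The state is a dict: "time_s": time; "joint_positions": joint angles; "qvel": joint speeds; "tau": joint torques, N m; "position": TCP position; "tcp_rot": TCP orientation; "force": force on the tool from outside, world axes, zero at the start; "moment": the same for the moment, N m; "opening": opening from 0.0 (shut) to 1.0 (fully open); "grasp_force": force on a finger pad.
Only numpy, scipy, OpenCV 4.12 (cv2) and the standard library are available. Lean on these libraries where they do the work, as an engineer would, in place of code of your own. Each camera call takes 0.05 s, during which the arm holds its last target. There are 200 camera calls.

## Working session

There is one attempt and no reset: what is moved stays moved. The work goes in short steps, Python scripts to look and compute and a shell command to move; the robot and the scene stay as the last step left them, time stands still between calls to the robot, and variables do not carry over. Pictures are saved under pics/ and viewed, at most 16 in all, crops included, and the job is handed in when it is done.

```bash
ls; mkdir -p pics; python3 - <<'E'
from rig import bot, vision
import cv2
for n in("scene","top"):
    im=vision.capture(n); cv2.imwrite(f"pics/{n}0.png",cv2.resize(im[:,:,::-1],(800,600),interpolation=cv2.INTER_CUBIC)); cv2.imwrite(f"pics/raw_{n}0.png",im[:,:,::-1])
    m=vision.camera_model(n); print(m)
s=bot.read_state(); print(s)
E
```

```text
pics
{'camera_matrix': array([[350.70512258,   0.        , 251.85755179],
       [  0.        , 350.70512258, 191.61446353],
       [  0.        ,   0.        ,   1.        ]]), 'dist_coeffs': array([-0.0293362,  0.       ,  0.       ,  0.       ,  0.       ]), 'camera_from_world': array([[ 0.90579088, -0.42369938, -0.00466107, -0.46062986],
       [ 0.27350205,  0.57622423,  0.77017028, -0.20296229],
       [-0.32363485, -0.69888803,  0.6378213 , -0.71100741],
       [ 0.        ,  0.        ,  0.        ,  1.        ]])}
{'camera_matrix': array([[441.0957215 ,   0.        , 254.8952592 ],
       [  0.        , 441.0957215 , 186.70338405],
       [  0.        ,   0.        ,   1.        ]]), 'dist_coeffs': array([0.05506554, 0.        , 0.        , 0.        , 0.        ]), 'camera_from_world': array([[ 0.11470315, -0.99339671,  0.00248186,  0.00541548],
       [ 0.97002044,  0.11254212,  0.21539409, -0.56200593],
       [-0.2142511 , -0.02229893,  0.97652405, -1.09709328],
       [ 0.        ,  0.        ,  0.        ,  1.        ]])}
{'time_s': 0.1, 'joint_positions': array([ 6.60323826e+01,  3.02741791e+01,  8.21471905e+01, -1.57702814e-03,
        6.76876266e+01, -1.02272396e+01]), 'qvel': array([-0.01495983, -0.0830032 , -0.19637378,  0.02441877, -0.03515299,
       -0.04272007]), 'tau': array([-2.77736190e-04, -4.40983701e+01, -1.77150553e+01,  6.34490303e-02,
        5.33668580e-02, -2.54421184e-05]), 'position': array([0.14817466, 0.60654472, 0.22967396]), 'tcp_rot': array([[-9.71384343e-01,  2.37511885e-01, -7.49501856e-04],
       [ 2.37512862e-01,  9.71382820e-01, -1.74865658e-03],
       [ 3.12726505e-04, -1.87663396e-03, -9.99998190e-01]]), 'force': array([ 0.41187943, -0.559199  , -0.82657332]), 'moment': array([-0.03477554, -0.00405761, -0.0052729 ]), 'grasp_force': 0.0, 'opening': 1.0030183119823697}
```

View pics/top0.png

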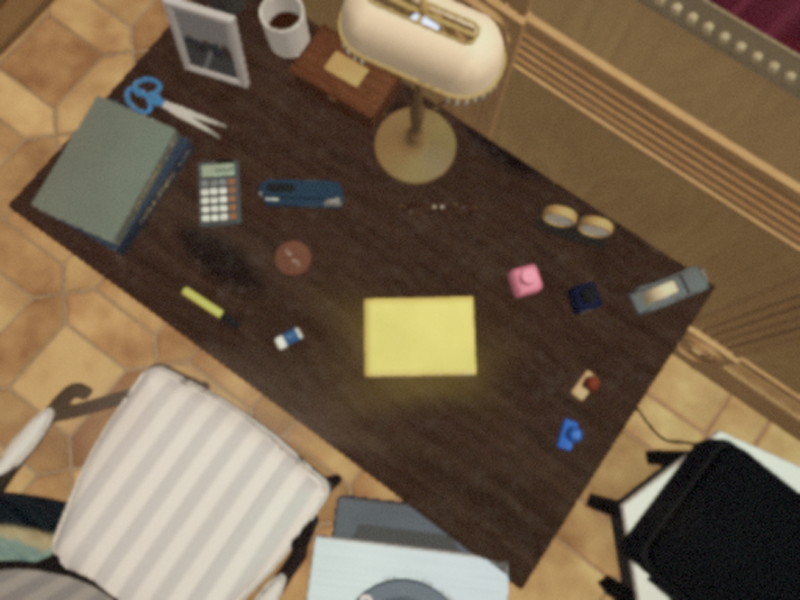

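View pics/scene0.png

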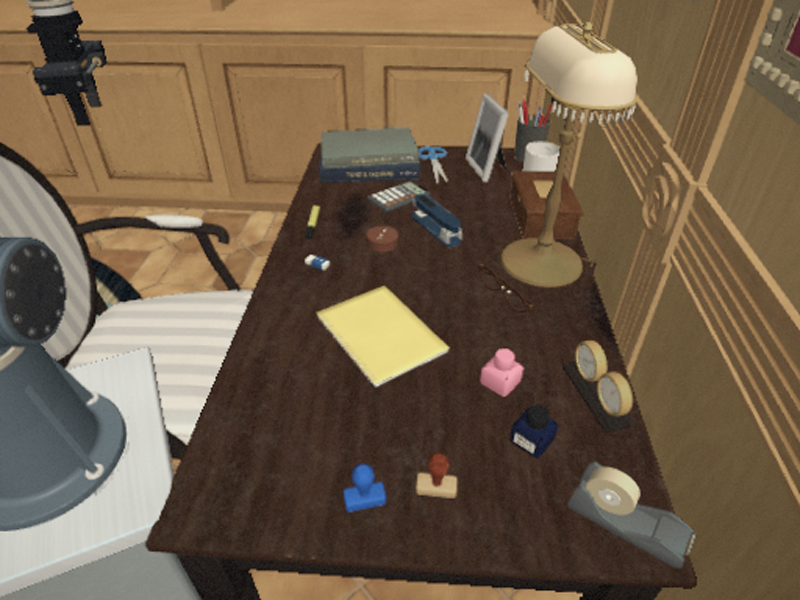

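The top view shows, in 800x600 pixels:
- notebook (420,336)
- dark blue bottle (585,297), with the pink look-alike at (525,281)
- wooden stamp with red knob (585,385), with the blue look-alike at (570,435)
- tin (293,258)
- eraser (289,338)
- highlighter (210,305)
- stapler on the left (300,193), clock on the right (578,220), spectacles (440,208)

So the tin goes on the left and the stamp on the right. I'll check the choice in close crops.

```bash
cat > h.py <<'E'
import numpy as np, cv2
from rig import vision
def world(cam,uv,z):
    "raw pixels (512x384) -> world at height z"
    m=vision.camera_model(cam); T=m["camera_from_world"]; R,t=T[:3,:3],T[:3,3]
    p=cv2.undistortPoints(np.float64(uv).reshape(-1,1,2),m["camera_matrix"],m["dist_coeffs"]).reshape(-1,2)
    d=np.c_[p[:,0],-p[:,1],-np.ones(len(p))]@R; c=-R.T@t
    s=(np.asarray(z)-c[2])/d[:,2]; return c+d*np.reshape(s,(-1,1))
def pix(cam,P):
    m=vision.camera_model(cam); T=m["camera_from_world"]
    q=np.reshape(P,(-1,3))@T[:3,:3].T+T[:3,3]; q=q*[1,-1,-1]
    return cv2.projectPoints(q,np.zeros(3),np.zeros(3),m["camera_matrix"],m["dist_coeffs"])[0].reshape(-1,2)
def tile(im,x,y,w,h,k,step=10):
    c=cv2.resize(im[y:y+h,x:x+w],None,fx=k,fy=k,interpolation=cv2.INTER_CUBIC)
    for u in range(-(-x//step)*step,x+w,step):
        cv2.line(c,((u-x)*k,0),((u-x)*k,5),(0,255,0),1); cv2.putText(c,str(u),((u-x)*k+2,12),0,.33,(0,255,0),1)
    for v in range(-(-y//step)*step,y+h,step):
        cv2.line(c,(0,(v-y)*k),(5,(v-y)*k),(0,255,0),1); cv2.putText(c,str(v),(6,(v-y)*k+4),0,.33,(0,255,0),1)
    return c
E
python3 - <<'E'
from h import *
t=cv2.imread("pics/raw_top0.png"); s=cv2.imread("pics/raw_scene0.png")
A=np.vstack([np.hstack([tile(t,320,160,80,60,5),tile(t,340,225,80,60,5)]),np.hstack([tile(t,110,180,80,60,5),tile(t,150,145,80,60,5)])])
cv2.imwrite("pics/A.png",A)
B=np.vstack([np.hstack([tile(s,300,220,80,60,5),tile(s,220,280,80,60,5)]),np.hstack([tile(s,180,125,80,60,5),tile(t,225,185,100,60,4)])][:2]) if 0 else np.vstack([np.hstack([tile(s,300,220,80,60,5),tile(s,220,280,80,60,5)]),np.hstack([tile(s,185,120,80,60,5),cv2.resize(tile(t,225,182,100,75,4),(400,300))])])
cv2.imwrite("pics/B.png",B)
E
```

```text
(no output)
```

View pics/A.png

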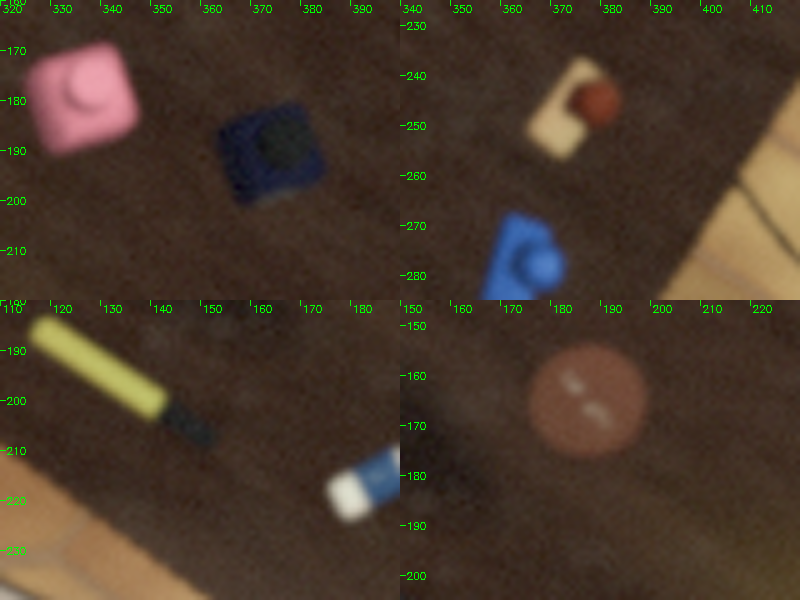

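View pics/B.png

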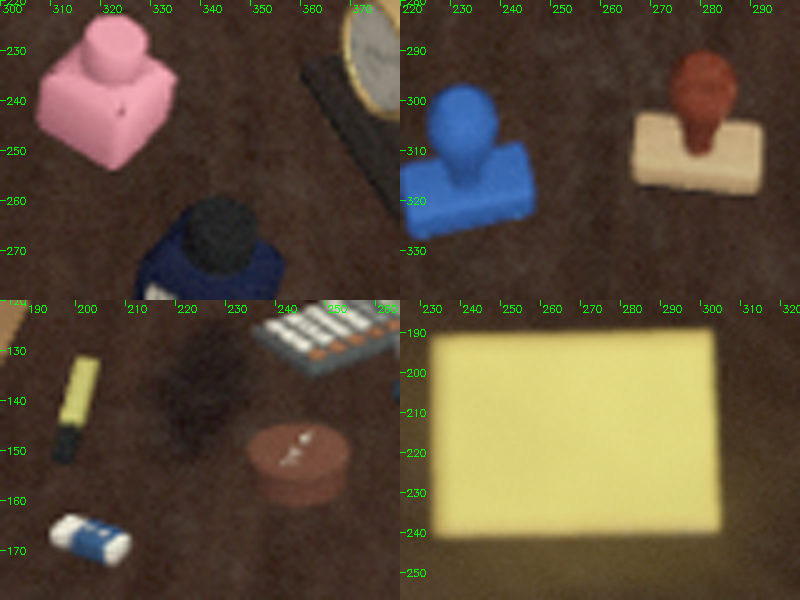

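The crops confirm the choice: the dark blue bottle with the black cap is at raw top (374,190), and the wooden stamp with the red knob is at (373,247). Next I'll turn pixels into poses and check them against the known sizes.

```bash
cat >> h.py <<'E'
def seg(im,lo,hi,roi):
    x,y,w,h=roi; m=cv2.inRange(cv2.cvtColor(im[y:y+h,x:x+w],cv2.COLOR_BGR2HSV),np.array(lo),np.array(hi))
    c=max(cv2.findContours(m,cv2.RETR_EXTERNAL,cv2.CHAIN_APPROX_NONE)[0],key=cv2.contourArea)
    return c.reshape(-1,2)+[x,y]
def rect(P):
    (c,s,a)=cv2.minAreaRect(np.float32(P[:,:2]*1000)); return np.round(c,1),np.round(s,1),round(a,1)
E
python3 - <<'E'
from h import *
t=cv2.imread("pics/raw_top0.png"); s=cv2.imread("pics/raw_scene0.png")
f=lambda n,c,uv,z:print(n,c,np.round(world(c,uv,z)*1000,1)[:,:2].tolist())
print("cam",[np.round(-vision.camera_model(n)["camera_from_world"][:3,:3].T@vision.camera_model(n)["camera_from_world"][:3,3],3) for n in("top","scene")])
nb=[(233,190.8),(303,189.5),(305.2,239.5),(233,241.2)]
f("nb","top",nb,.007)
print("nb seg top",rect(world("top",seg(t,(20,110,110),(40,255,255),(215,175,110,85)),.007)))
print("nb seg sc",rect(world("scene",seg(s,(20,70,110),(40,255,255),(190,170,110,85)),.007)))
f("bottle shoulder","top",[(363.2,188),(380,180.6),(385.4,195),(368.6,201.2)],.039)
f("cap","top",[(377,188.4)],.058); f("cap","scene",[(343.6,262.5)],.058)
f("stamp block","top",[(376,236.4),(365.4,250.6),(372.4,257)],.017)
f("stamp block sc","scene",[(267.8,302.6),(292.4,304.8)],.017);f("stamp base sc","scene",[(266.8,317.6),(291.4,318.6)],0)
f("knob","top",[(380,245.4)],.055);f("knob","scene",[(280.6,298)],.055)
f("tin","top",[(187.6,165.2)],.024);f("tin","scene",[(244.8,150)],.024)
f("hl","top",[(118,185.6),(151.6,208.4)],.011);f("hl","scene",[(201,131.5),(197.5,151.5)],.011)
for n,im,roi in(("top",t,(170,200,30,30)),("scene",s,(188,158,30,25))):
    x,y,w,h=roi; m=((im[y:y+h,x:x+w].max(2)>110)).astype(np.uint8)
    c=np.argwhere(m)[:,::-1]+[x,y]; print("eraser",n,rect(world(n,c,.01)),c.mean(0))
E
```

```text
cam [array([0.309, 0.044, 1.192]), array([ 0.243, -0.575,  0.608])]
nb top [[551.2, 129.6], [577.0, -60.9], [441.2, -79.2], [414.4, 112.3]]
nb seg top (array([496.2,  26.3]), array([142.6, 196.7]), 7.2)
nb seg sc (array([495.2,  25.1]), array([137.5, 190.2]), 7.8)
bottle shoulder top [[592.3, -217.0], [617.7, -260.1], [580.1, -276.4], [558.2, -233.4]]
cap top [[590.7, -248.5]]
cap scene [[592.3, -249.7]]
stamp block top [[470.3, -263.5], [429.7, -237.9], [415.2, -257.0]]
stamp block sc scene [[428.8, -242.7], [468.9, -267.0]]
stamp base sc scene [[417.6, -261.3], [458.8, -283.1]]
knob top [[443.4, -264.8]]
knob scene [[442.1, -265.5]]
tin top [[604.5, 260.7]]
tin scene [[603.6, 253.8]]
hl top [[528.7, 442.4], [476.8, 341.6]]
hl scene [[525.1, 440.3], [475.7, 327.7]]
eraser top (array([465.8, 250.8]), array([24.6, 48.8]), 33.9) [183.97902098 216.25874126]
eraser scene (array([462.9, 241.8]), array([29.8, 54.9]), 31.8) [202.72826087 167.08695652]
```

Measured poses in mm; sizes and both views agree within a few mm, and all are in reach:

| Item | Position | Angle |
|---|---|---|
| notebook | (495.8, 25.6) | 7.7° |
| bottle | (591, -249) | sides at about 28°/-62° |
| stamp | (443, -261) | long axis 148° |
| tin | (604, 259) | – |
| eraser | (465, 249) | short axis 34° |
| highlighter | (501.5, 390) | long axis 63° |

Targets: bottle (623.6, 42.9), tin (611.5, 132.1), stamp (635.7, -46.3).

```bash
cat > plan.py <<'E'
import sys,json,numpy as np
from rig import bot
# args: waypoints "x,y,z,yaw" (mm, deg; yaw = angle of closing axis); prints tool shift (mm) and turn about tool z (rad)
s=bot.read_state(); R=s["tcp_rot"]; p=s["position"]*1000
yaw=np.degrees(np.arctan2(R[1,1],R[0,1])); print("t",round(s["time_s"],1),"at",p.round(1),round(yaw,1),"open",round(s["opening"]*87,1),"j6",round(s["joint_positions"][5]),"tilt",R[2,:2].round(4))
for a in sys.argv[1:]:
    q=np.array([float(v) for v in a.split(",")]); d=q[:3]-p; c,w=np.cos(np.radians(yaw)),np.sin(np.radians(yaw))
    print(a,"->",np.round([-w*d[0]+c*d[1],c*d[0]+w*d[1],-d[2]],1),"rz",round(np.radians(-(q[3]-yaw)),3),"|d|",round(np.linalg.norm(d)))
    p,yaw=q[:3],q[3]
E
python3 plan.py 400,150,200,10 591,-249,150,-62 591,-249,16,-62
python3 - <<'E'
from h import *
f=lambda n,c,uv,z:print(n,c,np.round(world(c,uv,z)*1000,1)[:,:2].tolist())
f("pink cap","top",[(339,176.4)],.058)
f("specs","top",[(262,134),(281,132),(300,132)],.02)
f("stapler","top",[(167,122),(219,128)],.04)
f("clock","top",[(348,140),(392,150)],.01)
E
```

```text
t 0.1 at [148.2 606.5 229.7] 76.3 open 87.3 j6 -10 tilt [ 0.0003 -0.0019]
400,150,200,10 -> [-353.1 -383.7   29.7] rz 1.156 |d| 522
591,-249,150,-62 -> [-426.1  118.8   50. ] rz 1.257 |d| 445
591,-249,16,-62 -> [  0.   0. 134.] rz -0.0 |d| 134
pink cap top [[611.7, -147.5]]
specs top [[718.7, 68.5], [730.7, 16.4], [736.8, -36.3]]
stapler top [[715.7, 331.8], [715.3, 187.6]]
clock top [[732.2, -172.7], [716.8, -295.8]]
```

```bash
python3 -m handwheel '[{"xyz":[-60,-62,5],"delta_rot":[0,0,0.18],"hand":-1},{"xyz":[-120,-124,10],"delta_rot":[0,0,0.36],"hand":-1},{"xyz":[-180,-186,15],"delta_rot":[0,0,0.54],"hand":-1},{"xyz":[-240,-248,20],"delta_rot":[0,0,0.72],"hand":-1},{"xyz":[-300,-310,25],"delta_rot":[0,0,0.9],"hand":-0.7}]'
python3 plan.py 400,150,200,10 591,-249,150,-62
```

```text
time_s: 0.72
position: [0.3065, 0.3361, 0.2123]
tcp_rot: [[-0.413, 0.911, 0.0], [0.911, 0.413, -0.0], [-0.0, 0.0, -1.0]]
force: [2.0, 0.3, 0.0]
opening: 0.95
grasp_force: 0.0
t 0.7 at [306.5 336.1 212.3] 24.4 open 82.6 j6 9 tilt [-0.0001  0.0002]
400,150,200,10 -> [-208.1    8.3   12.3] rz 0.251 |d| 209
591,-249,150,-62 -> [-426.1  118.8   50. ] rz 1.257 |d| 445
```

```bash
python3 -m handwheel '[{"xyz":[-52,2,3],"delta_rot":[0,0,0.06],"hand":-0.7},{"xyz":[-104,4,6],"delta_rot":[0,0,0.12],"hand":-0.7},{"xyz":[-156,6,9],"delta_rot":[0,0,0.18],"hand":-0.7},{"xyz":[-208,8,12],"delta_rot":[0,0,0.251],"hand":-0.7},{"xyz":[-208,8,12],"delta_rot":[0,0,0.251],"hand":-0.7}]'
python3 -m handwheel '[{"xyz":[-46,12,6],"delta_rot":[0,0,0.13],"hand":-0.7},{"xyz":[-92,24,12],"delta_rot":[0,0,0.26],"hand":-0.7},{"xyz":[-138,36,18],"delta_rot":[0,0,0.39],"hand":-0.7},{"xyz":[-180,48,22],"delta_rot":[0,0,0.52],"hand":-0.7},{"xyz":[-213,59,25],"delta_rot":[0,0,0.63],"hand":-0.7}]'
python3 plan.py 591,-249,130,-62 591,-249,17,-62
```

```text
time_s: 1.35
position: [0.402, 0.1495, 0.2003]
tcp_rot: [[-0.173, 0.985, 0.001], [0.985, 0.173, -0.0], [-0.0, 0.001, -1.0]]
force: [-0.5, 0.5, -0.4]
opening: 0.851
grasp_force: 0.0
time_s: 1.98
position: [0.4965, -0.047, 0.1751]
tcp_rot: [[0.438, 0.899, -0.001], [0.899, -0.438, 0.001], [0.0, -0.001, -1.0]]
force: [0.3, 0.6, 0.3]
opening: 0.853
grasp_force: 0.0
t 2.0 at [496.5 -47.  175.1] -26.0 open 74.2 j6 8 tilt [ 0.0003 -0.001 ]
591,-249,130,-62 -> [-140.3  173.4   45.1] rz 0.629 |d| 228
591,-249,17,-62 -> [  0.   0. 113.] rz -0.0 |d| 113
```

```bash
python3 -m handwheel '[{"xyz":[-35,43,11],"delta_rot":[0,0,0.15],"hand":-0.7},{"xyz":[-70,86,22],"delta_rot":[0,0,0.31],"hand":-0.7},{"xyz":[-105,130,33],"delta_rot":[0,0,0.47],"hand":-0.7},{"xyz":[-140,173,45],"delta_rot":[0,0,0.629],"hand":-0.7},{"xyz":[-140,173,45],"delta_rot":[0,0,0.629],"hand":-0.7}]'
python3 plan.py 590,-248.5,17,-62
```

```text
time_s: 2.6
position: [0.5926, -0.2506, 0.129]
tcp_rot: [[0.883, 0.47, 0.001], [0.47, -0.883, -0.001], [0.0, 0.001, -1.0]]
force: [0.6, 0.5, 0.2]
opening: 0.848
grasp_force: 0.0
t 2.6 at [ 592.6 -250.6  129. ] -62.0 open 73.8 j6 29 tilt [0.0004 0.001 ]
590,-248.5,17,-62 -> [ -1.3  -3.1 112. ] rz 0.001 |d| 112
```

```bash
python3 -m handwheel '[{"xyz":[0,0,40],"delta_rot":[0,0,0],"hand":-0.7},{"xyz":[0,0,75],"delta_rot":[0,0,0],"hand":-0.7},{"xyz":[0,0,100],"delta_rot":[0,0,0],"hand":-0.7},{"xyz":[0,0,113],"delta_rot":[0,0,0],"hand":-0.7},{"xyz":[0,0,113],"delta_rot":[0,0,0],"hand":-0.7}]'
python3 -m handwheel '[{"xyz":[0,0,0],"delta_rot":[0,0,0],"hand":-0.2},{"xyz":[0,0,0],"delta_rot":[0,0,0],"hand":0.1},{"xyz":[0,0,0],"delta_rot":[0,0,0],"hand":0.3},{"xyz":[0,0,0],"delta_rot":[0,0,0],"hand":0.3},{"xyz":[0,0,0],"delta_rot":[0,0,0],"hand":0.3}]'
python3 plan.py
```

```text
time_s: 3.22
position: [0.5906, -0.2464, 0.0169]
tcp_rot: [[0.881, 0.474, -0.002], [0.474, -0.881, 0.001], [-0.001, -0.002, -1.0]]
force: [-0.5, -0.1, 0.4]
opening: 0.851
grasp_force: 0.0
time_s: 3.85
position: [0.592, -0.249, 0.0183]
tcp_rot: [[0.881, 0.472, 0.002], [0.472, -0.881, -0.002], [0.001, 0.002, -1.0]]
force: [-0.0, -1.9, 4.1]
opening: 0.526
grasp_force: 29.5
t 3.9 at [ 592.  -249.    18.3] -61.8 open 45.7 j6 29 tilt [0.0011 0.0024]
```

```bash
python3 -m handwheel '[{"xyz":[0,0,-15],"delta_rot":[0,0,0],"hand":0.3},{"xyz":[0,0,-45],"delta_rot":[0,0,0],"hand":0.3},{"xyz":[0,0,-80],"delta_rot":[0,0,0],"hand":0.3},{"xyz":[0,0,-105],"delta_rot":[0,0,0],"hand":0.3},{"xyz":[0,0,-110],"delta_rot":[0,0,0],"hand":0.3}]'
python3 plan.py 623.6,42.9,128,-82.3 623.6,42.9,18,-82.3
python3 - <<'E'
from h import *
s=vision.capture("scene")[:,:,::-1];t=vision.capture("top")[:,:,::-1]
cv2.imwrite("pics/g1.png",np.hstack([tile(s,300,190,100,100,4),tile(t,320,140,100,100,4)]))
E
```

```text
time_s: 4.47
position: [0.5917, -0.2483, 0.1296]
tcp_rot: [[0.881, 0.472, 0.002], [0.472, -0.881, -0.001], [0.002, 0.002, -1.0]]
force: [0.0, -0.4, -1.2]
opening: 0.526
grasp_force: 29.4
t 4.5 at [ 591.7 -248.3  129.6] -61.8 open 45.8 j6 29 tilt [0.0015 0.0024]
623.6,42.9,128,-82.3 -> [ 165.6 -241.6    1.6] rz 0.357 |d| 293
623.6,42.9,18,-82.3 -> [  0.   0. 110.] rz -0.0 |d| 110
```

View pics/g1.png

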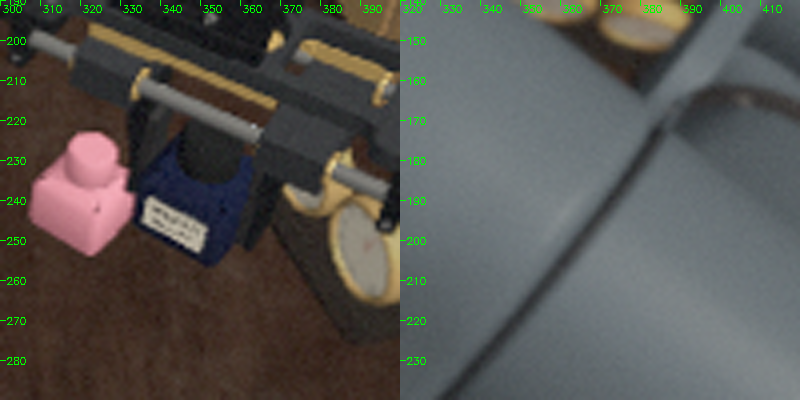

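The bottle hangs upright in the jaws at scene (349,240), and the pink one is untouched. Now I'll carry it over.

```bash
python3 -m handwheel '[{"xyz":[20,-30,0],"delta_rot":[0,0,0.04],"hand":0.3},{"xyz":[55,-80,0],"delta_rot":[0,0,0.11],"hand":0.3},{"xyz":[90,-130,0],"delta_rot":[0,0,0.18],"hand":0.3},{"xyz":[125,-180,0],"delta_rot":[0,0,0.26],"hand":0.3},{"xyz":[150,-220,1],"delta_rot":[0,0,0.32],"hand":0.3}]'
python3 plan.py 623.6,42.9,128,-82.3
```

```text
time_s: 5.2
position: [0.6182, 0.0194, 0.1247]
tcp_rot: [[0.985, 0.17, -0.004], [0.17, -0.985, 0.001], [-0.003, -0.001, -1.0]]
force: [-0.5, -0.6, -1.0]
opening: 0.524
grasp_force: 29.4
t 5.2 at [618.2  19.4 124.7] -80.2 open 45.6 j6 72 tilt [-0.0033 -0.0015]
623.6,42.9,128,-82.3 -> [  9.3 -22.3  -3.3] rz 0.036 |d| 24
```

```bash
python3 -m handwheel '[{"xyz":[5,-12,0],"delta_rot":[0,0,0.02],"hand":0.3},{"xyz":[9,-20,0],"delta_rot":[0,0,0.036],"hand":0.3},{"xyz":[9,-22,20],"delta_rot":[0,0,0.036],"hand":0.3},{"xyz":[9,-22,55],"delta_rot":[0,0,0.036],"hand":0.3},{"xyz":[9,-22,70],"delta_rot":[0,0,0.036],"hand":0.3}]'
python3 plan.py 623.6,42.9,19,-82.3; python3 plan.py|cut -c1-60
```

```text
time_s: 5.82
position: [0.6226, 0.0393, 0.0538]
tcp_rot: [[0.991, 0.134, -0.005], [0.134, -0.991, 0.0], [-0.005, -0.001, -1.0]]
force: [-0.1, -0.9, -1.1]
opening: 0.528
grasp_force: 29.4
t 5.8 at [622.6  39.3  53.8] -82.3 open 45.9 j6 76 tilt [-0.0051 -0.0012]
623.6,42.9,19,-82.3 -> [ 1.4 -3.4 34.8] rz 0.0 |d| 35
t 5.8 at [622.6  39.3  53.8] -82.3 open 45.9 j6 76 tilt [-0.
```

```bash
python3 -m handwheel '[{"xyz":[1,-3,12],"delta_rot":[0,0,0],"hand":0.3},{"xyz":[1.4,-3.4,24],"delta_rot":[0,0,0],"hand":0.3},{"xyz":[1.4,-3.4,31],"delta_rot":[0,0,0],"hand":0.3},{"xyz":[1.4,-3.4,34.5],"delta_rot":[0,0,0],"hand":0.3},{"xyz":[1.4,-3.4,34.5],"delta_rot":[0,0,0],"hand":0.3}]'; python3 plan.py
```

```text
time_s: 6.45
position: [0.6256, 0.0434, 0.0221]
tcp_rot: [[0.991, 0.135, 0.0], [0.135, -0.991, -0.0], [0.0, 0.0, -1.0]]
force: [-0.4, -0.1, -1.4]
opening: 0.527
grasp_force: 29.4
t 6.5 at [625.6  43.4  22.1] -82.2 open 45.8 j6 76 tilt [0.0002 0.0001]
```

```bash
python3 -m handwheel '[{"xyz":[-1,0,1.5],"delta_rot":[0,0,0],"hand":0.3},{"xyz":[-1,0,3],"delta_rot":[0,0,0],"hand":0.3},{"xyz":[-1,0,3.5],"delta_rot":[0,0,0],"hand":0.3},{"xyz":[-1,0,3.5],"delta_rot":[0,0,0],"hand":0.3},{"xyz":[-1,0,3.5],"delta_rot":[0,0,0],"hand":0.3}]'; python3 plan.py
```

```text
time_s: 7.08
position: [0.6246, 0.0433, 0.0185]
tcp_rot: [[0.991, 0.135, 0.0], [0.135, -0.991, 0.0], [0.0, 0.0, -1.0]]
force: [0.3, -0.1, -0.8]
opening: 0.524
grasp_force: 29.4
t 7.1 at [624.6  43.3  18.5] -82.2 open 45.6 j6 76 tilt [0.0001 0.    ]
```

Now release slowly, and rise.

```bash
python3 -m handwheel '[{"xyz":[0,0,0.7],"delta_rot":[0,0,0],"hand":0.0},{"xyz":[0,0,0.7],"delta_rot":[0,0,0],"hand":-0.2},{"xyz":[0,0,0.7],"delta_rot":[0,0,0],"hand":-0.4},{"xyz":[0,0,0.7],"delta_rot":[0,0,0],"hand":-0.6},{"xyz":[0,0,0.7],"delta_rot":[0,0,0],"hand":-0.6}]'
python3 -m handwheel '[{"xyz":[0,0,-20],"delta_rot":[0,0,0],"hand":-0.6},{"xyz":[0,0,-50],"delta_rot":[0,0,0],"hand":-0.6},{"xyz":[0,0,-90],"delta_rot":[0,0,0],"hand":-0.6},{"xyz":[0,0,-120],"delta_rot":[0,0,0],"hand":-0.9},{"xyz":[0,0,-120],"delta_rot":[0,0,0],"hand":-0.9}]'
python3 plan.py 604,259,139,-78 604,259,10,-78
```

```text
time_s: 7.7
position: [0.6245, 0.0432, 0.0177]
tcp_rot: [[0.991, 0.135, -0.0], [0.135, -0.991, -0.0], [-0.0, 0.0, -1.0]]
force: [0.4, 0.0, 1.0]
opening: 0.778
grasp_force: 0.0
time_s: 8.32
position: [0.6269, 0.0431, 0.1419]
tcp_rot: [[0.991, 0.135, 0.008], [0.136, -0.991, -0.001], [0.008, 0.002, -1.0]]
force: [-0.1, 0.5, -0.7]
opening: 0.917
grasp_force: 0.0
t 8.3 at [626.9  43.1 141.9] -82.2 open 79.8 j6 76 tilt [0.0079 0.002 ]
604,259,139,-78 -> [   6.6 -217.     2.9] rz -0.074 |d| 217
604,259,10,-78 -> [  0.   0. 129.] rz -0.0 |d| 129
```

```bash
python3 -m handwheel '[{"xyz":[2,-55,0],"delta_rot":[0,0,0],"hand":-0.95},{"xyz":[4,-115,0],"delta_rot":[0,0,0],"hand":-0.95},{"xyz":[6,-175,0],"delta_rot":[0,0,0],"hand":-0.95},{"xyz":[7,-217,0],"delta_rot":[0,0,0],"hand":-0.95},{"xyz":[7,-217,20],"delta_rot":[0,0,0],"hand":-0.95}]'
python3 plan.py 604,259,50,-82.2 604,259,11,-82.2
python3 - <<'E'
from h import *
s=vision.capture("scene")[:,:,::-1]
cv2.imwrite("pics/g2.png",np.hstack([tile(s,195,90,100,100,4),tile(s,250,150,100,100,4)]))
E
```

```text
time_s: 8.95
position: [0.6018, 0.2632, 0.1183]
tcp_rot: [[0.99, 0.14, 0.003], [0.14, -0.99, 0.001], [0.003, -0.001, -1.0]]
force: [0.5, -1.1, -0.4]
opening: 0.977
grasp_force: 0.0
t 8.9 at [601.8 263.2 118.3] -81.9 open 85.0 j6 96 tilt [ 0.0029 -0.001 ]
604,259,50,-82.2 -> [ 1.6  4.5 68.3] rz 0.005 |d| 68
604,259,11,-82.2 -> [ 0.  0. 39.] rz -0.0 |d| 39
```

View pics/g2.png

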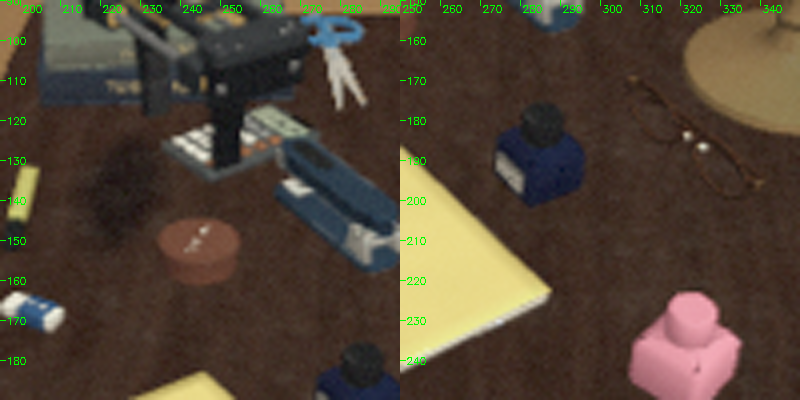

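The bottle stands upright behind the notebook, with its cap at scene (285,180). The tin, at (245,150), is below the jaws. Going down on the tin.

```bash
python3 -m handwheel '[{"xyz":[1.6,6,30],"delta_rot":[0,0,0],"hand":-1},{"xyz":[1.6,6,60],"delta_rot":[0,0,0],"hand":-1},{"xyz":[1.6,6,90],"delta_rot":[0,0,0],"hand":-1},{"xyz":[1.6,6,104],"delta_rot":[0,0,0],"hand":-1},{"xyz":[1.6,6,107],"delta_rot":[0,0,0],"hand":-1}]'
python3 -m handwheel '[{"xyz":[0,0,0],"delta_rot":[0,0,0],"hand":-0.8},{"xyz":[0,0,0],"delta_rot":[0,0,0],"hand":-0.6},{"xyz":[0,0,0],"delta_rot":[0,0,0],"hand":-0.4},{"xyz":[0,0,0],"delta_rot":[0,0,0],"hand":-0.2},{"xyz":[0,0,0],"delta_rot":[0,0,0],"hand":-0.2}]'
python3 plan.py
```

```text
time_s: 9.62
position: [0.6038, 0.253, 0.0098]
tcp_rot: [[0.991, 0.135, -0.002], [0.135, -0.991, -0.001], [-0.002, 0.0, -1.0]]
force: [-0.2, 0.5, -0.1]
opening: 1.002
grasp_force: 0.0
time_s: 10.25
position: [0.6049, 0.2537, 0.0115]
tcp_rot: [[0.991, 0.136, 0.001], [0.136, -0.991, 0.0], [0.001, -0.0, -1.0]]
force: [-0.7, 0.1, 3.6]
opening: 0.677
grasp_force: 30.0
t 10.2 at [604.9 253.7  11.5] -82.2 open 58.9 j6 95 tilt [ 0.0012 -0.0001]
```

```bash
python3 -m handwheel '[{"xyz":[0,0,-15],"delta_rot":[0,0,0],"hand":-0.2},{"xyz":[0,0,-40],"delta_rot":[0,0,0],"hand":-0.2},{"xyz":[0,0,-70],"delta_rot":[0,0,0],"hand":-0.2},{"xyz":[0,0,-95],"delta_rot":[0,0,0],"hand":-0.2},{"xyz":[0,0,-100],"delta_rot":[0,0,0],"hand":-0.2}]'
python3 plan.py 611.5,132.1,110,-82.3
python3 - <<'E'
from h import *
s=vision.capture("scene")[:,:,::-1]
cv2.imwrite("pics/g3.png",tile(s,200,75,100,75,8))
E
```

```text
time_s: 10.88
position: [0.6058, 0.2537, 0.1133]
tcp_rot: [[0.991, 0.135, 0.004], [0.135, -0.991, 0.001], [0.004, -0.0, -1.0]]
force: [0.5, -0.1, -0.3]
opening: 0.678
grasp_force: 30.0
t 10.9 at [605.8 253.7 113.3] -82.2 open 59.0 j6 95 tilt [ 0.0044 -0.0003]
611.5,132.1,110,-82.3 -> [-10.8 121.3   3.3] rz 0.001 |d| 122
```

View pics/g3.png

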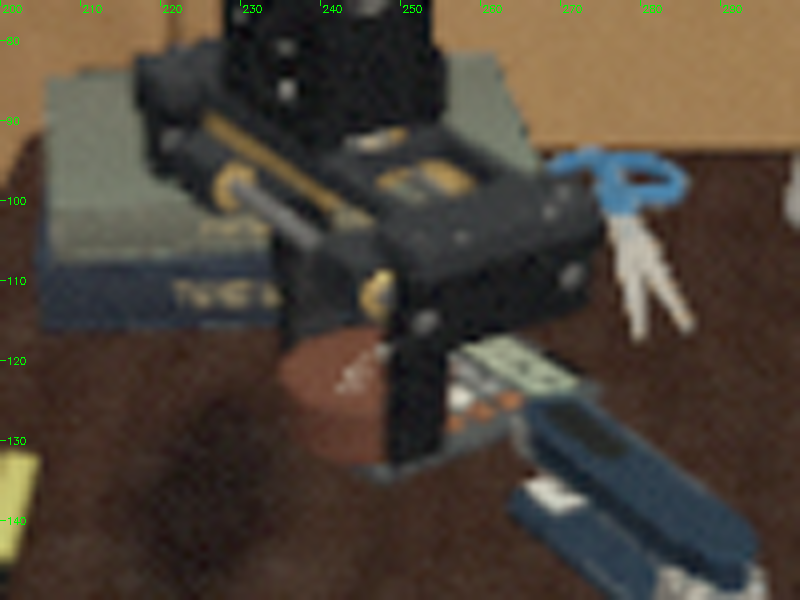

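The tin is held level; its lid's left edge is at scene (234.5,121) and a finger hides the right side. I'll compare that with the tool position before placing it.

```bash
python3 - <<'E'
from h import *
a=np.radians(np.arange(0,360,5)); 
for dx in(-.012,-.006,0,.006,.012):
    P=np.c_[.605+dx+.0315*np.cos(a),.2537+.0315*np.sin(a),0*a+.126]; q=pix("scene",P); print(dx,q.min(0).round(1),q.max(0).round(1))
E
```

```text
-0.012 [229.8 115.5] [251.8 126.1]
-0.006 [231.7 115.1] [253.7 125.7]
0 [233.6 114.7] [255.6 125.2]
0.006 [235.6 114.3] [257.5 124.8]
0.012 [237.5 113.9] [259.4 124.3]
```

```bash
python3 -m handwheel '[{"xyz":[-3,30,0],"delta_rot":[0,0,0],"hand":-0.2},{"xyz":[-7,75,0],"delta_rot":[0,0,0],"hand":-0.2},{"xyz":[-10,110,0],"delta_rot":[0,0,0],"hand":-0.2},{"xyz":[-11,121,20],"delta_rot":[0,0,0],"hand":-0.2},{"xyz":[-11,121,50],"delta_rot":[0,0,0],"hand":-0.2}]'
python3 -m handwheel '[{"xyz":[0,0,15],"delta_rot":[0,0,0],"hand":-0.2},{"xyz":[0,0,30],"delta_rot":[0,0,0],"hand":-0.2},{"xyz":[0,0,40],"delta_rot":[0,0,0],"hand":-0.2},{"xyz":[0,0,45],"delta_rot":[0,0,0],"hand":-0.2},{"xyz":[0,0,45],"delta_rot":[0,0,0],"hand":-0.2}]'
python3 plan.py 610.5,132.1,12,-82.3
```

```text
time_s: 11.55
position: [0.6102, 0.1306, 0.06]
tcp_rot: [[0.991, 0.133, 0.0], [0.133, -0.991, -0.0], [0.0, 0.0, -1.0]]
force: [0.7, 0.3, -0.4]
opening: 0.681
grasp_force: 30.0
time_s: 12.18
position: [0.61, 0.1323, 0.0158]
tcp_rot: [[0.991, 0.136, 0.0], [0.136, -0.991, -0.0], [0.0, 0.0, -1.0]]
force: [-1.0, -0.1, -1.2]
opening: 0.674
grasp_force: 30.0
t 12.2 at [610.  132.3  15.8] -82.2 open 58.7 j6 84 tilt [0.0001 0.    ]
610.5,132.1,12,-82.3 -> [0.5 0.2 3.8] rz 0.002 |d| 4
```

```bash
python3 -m handwheel '[{"xyz":[0.5,0,2],"delta_rot":[0,0,0],"hand":-0.2},{"xyz":[0.5,0,4],"delta_rot":[0,0,0],"hand":-0.2},{"xyz":[0.5,0,4.5],"delta_rot":[0,0,0],"hand":-0.4},{"xyz":[0.5,0,4.5],"delta_rot":[0,0,0],"hand":-0.65},{"xyz":[0.5,0,4.5],"delta_rot":[0,0,0],"hand":-0.65}]'
python3 -m handwheel '[{"xyz":[0,0,0],"delta_rot":[0,0,0],"hand":-0.65},{"xyz":[0,0,-25],"delta_rot":[0,0,0],"hand":-0.65},{"xyz":[0,0,-60],"delta_rot":[0,0,0],"hand":-0.65},{"xyz":[0,0,-90],"delta_rot":[0,0,0],"hand":-0.5},{"xyz":[0,0,-100],"delta_rot":[0,0,0],"hand":-0.3}]'
python3 plan.py 520,200,110,-30 465,249,110,34 465,249,10,34 
```

```text
time_s: 12.8
position: [0.6105, 0.1322, 0.0114]
tcp_rot: [[0.991, 0.135, 0.0], [0.135, -0.991, 0.0], [0.0, 0.0, -1.0]]
force: [0.7, -0.2, -0.7]
opening: 0.802
grasp_force: 0.0
time_s: 13.42
position: [0.6117, 0.1322, 0.1133]
tcp_rot: [[0.991, 0.135, 0.004], [0.135, -0.991, 0.0], [0.004, 0.0, -1.0]]
force: [0.3, -0.6, -0.4]
opening: 0.709
grasp_force: 0.0
t 13.4 at [611.7 132.2 113.3] -82.2 open 61.7 j6 84 tilt [0.0039 0.0004]
520,200,110,-30 -> [-81.7 -79.6   3.3] rz -0.911 |d| 114
465,249,110,34 -> [ 14.9 -72.1  -0. ] rz -1.117 |d| 74
465,249,10,34 -> [  0.   0. 100.] rz -0.0 |d| 100
```

```bash
python3 -m handwheel '[{"xyz":[-16,-16,0],"delta_rot":[0,0,-0.18],"hand":-0.1},{"xyz":[-32,-32,0],"delta_rot":[0,0,-0.36],"hand":-0.1},{"xyz":[-49,-48,0],"delta_rot":[0,0,-0.54],"hand":-0.1},{"xyz":[-66,-64,0],"delta_rot":[0,0,-0.72],"hand":-0.1},{"xyz":[-82,-80,0],"delta_rot":[0,0,-0.9],"hand":-0.1}]'
python3 -m handwheel '[{"xyz":[3,-14,0],"delta_rot":[0,0,-0.18],"hand":-0.1},{"xyz":[6,-28,0],"delta_rot":[0,0,-0.36],"hand":-0.1},{"xyz":[9,-43,0],"delta_rot":[0,0,-0.54],"hand":-0.1},{"xyz":[12,-58,0],"delta_rot":[0,0,-0.72],"hand":-0.1},{"xyz":[15,-72,0],"delta_rot":[0,0,-0.9],"hand":-0.1}]'
python3 plan.py 465,249,40,34
python3 - <<'E'
from h import *
s=vision.capture("scene")[:,:,::-1];t=vision.capture("top")[:,:,::-1]
cv2.imwrite("pics/raw_s4.png",s);cv2.imwrite("pics/raw_t4.png",t)
cv2.imwrite("pics/g4.png",np.hstack([tile(s,190,120,100,100,4),tile(t,200,120,100,100,4)]))
E
```

```text
time_s: 14.05
position: [0.517, 0.2006, 0.1103]
tcp_rot: [[0.505, 0.863, -0.002], [0.863, -0.505, -0.0], [-0.001, -0.002, -1.0]]
force: [0.5, 0.4, -0.5]
opening: 0.55
grasp_force: 0.0
time_s: 14.68
position: [0.463, 0.2501, 0.1104]
tcp_rot: [[-0.362, 0.932, -0.002], [0.932, 0.362, -0.001], [0.0, -0.002, -1.0]]
force: [-0.9, 0.1, -0.2]
opening: 0.55
grasp_force: 0.0
t 14.7 at [463.  250.1 110.4] 21.3 open 47.9 j6 -5 tilt [ 0.0002 -0.0019]
465,249,40,34 -> [-1.7  1.5 70.4] rz -0.222 |d| 70
```

View pics/g4.png

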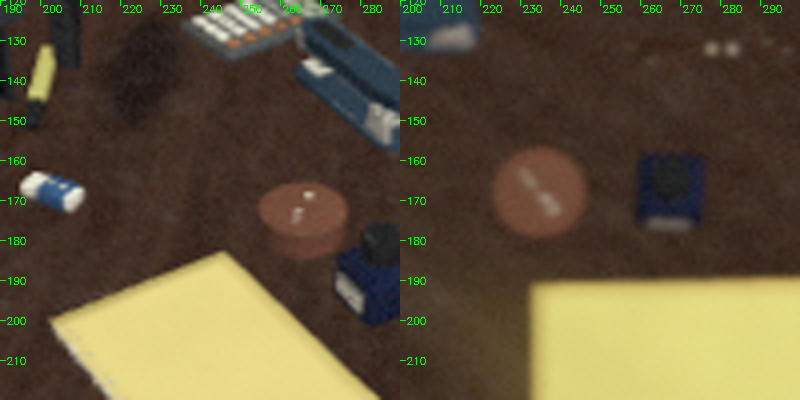

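Tin and bottle stand side by side: tin lid at top (234.8,168), bottle cap at (268,165). Measuring the placed poses:

```bash
python3 - <<'E'
from h import *
t=cv2.imread("pics/raw_t4.png")
c=np.array([495.8,25.6]);ex=np.array([-.134,.991]);ey=np.array([-.991,-.134])
def f(n,cam,uv,z):
    p=world(cam,[uv],z)[0,:2]*1000; print(n,cam,p.round(1),"nb frame",[round((p-c)@ex,1),round((p-c)@ey,1)])
f("tin","top",(234.75,168),.024);f("tin","scene",(190+303/4,120+209/4),.024)
f("cap","top",(268,165),.058);f("cap","scene",(190+381/4,120+236/4),.058)
# far-edge refit of notebook
P=world("top",seg(t,(20,110,110),(40,255,255),(215,175,110,85)),.007); print(rect(P))
E
```

```text
tin top [611.6 131.6] nb frame [np.float64(89.6), np.float64(-128.9)]
tin scene [609.8 124.6] nb frame [np.float64(82.9), np.float64(-126.3)]
cap top [621.2  42.2] nb frame [np.float64(-0.3), np.float64(-126.5)]
cap scene [620.5  36.4] nb frame [np.float64(-6.0), np.float64(-125.0)]
(array([496.1,  26.2]), array([142.7, 196.8]), 7.2)
```

```bash
python3 -m handwheel '[{"xyz":[-1.7,1.5,20],"delta_rot":[0,0,-0.11],"hand":-0.1},{"xyz":[-1.7,1.5,45],"delta_rot":[0,0,-0.22],"hand":-0.1},{"xyz":[-1.7,1.5,70],"delta_rot":[0,0,-0.22],"hand":-0.1},{"xyz":[-1.7,1.5,90],"delta_rot":[0,0,-0.22],"hand":-0.1},{"xyz":[-1.7,1.5,100],"delta_rot":[0,0,-0.22],"hand":-0.1}]'
python3 plan.py 465,249,10,34
```

```text
time_s: 15.4
position: [0.4659, 0.2483, 0.0098]
tcp_rot: [[-0.55, 0.835, -0.002], [0.835, 0.55, -0.001], [0.0, -0.002, -1.0]]
force: [0.0, -0.3, -0.3]
opening: 0.551
grasp_force: 0.0
t 15.4 at [465.9 248.3   9.8] 33.4 open 47.9 j6 -17 tilt [ 0.0004 -0.0018]
465,249,10,34 -> [ 1.1 -0.4 -0.2] rz -0.011 |d| 1
```

```bash
python3 -m handwheel '[{"xyz":[0,0,0.5],"delta_rot":[0,0,0],"hand":0.2},{"xyz":[0,0,0.5],"delta_rot":[0,0,0],"hand":0.5},{"xyz":[0,0,0.5],"delta_rot":[0,0,0],"hand":0.7},{"xyz":[0,0,0.5],"delta_rot":[0,0,0],"hand":0.7},{"xyz":[0,0,0.5],"delta_rot":[0,0,0],"hand":0.7}]'
python3 -m handwheel '[{"xyz":[0,0,-15],"delta_rot":[0,0,0],"hand":0.7},{"xyz":[0,0,-40],"delta_rot":[0,0,0],"hand":0.7},{"xyz":[0,0,-70],"delta_rot":[0,0,0],"hand":0.7},{"xyz":[0,0,-95],"delta_rot":[0,0,0],"hand":0.7},{"xyz":[0,0,-100],"delta_rot":[0,0,0],"hand":0.7}]'
python3 plan.py 611.5,132,110,7.7 611.5,132,36,7.7
python3 - <<'E'
from h import *
s=vision.capture("scene")[:,:,::-1]
cv2.imwrite("pics/g5.png",tile(s,165,115,80,60,8))
E
```

```text
time_s: 16.02
position: [0.4666, 0.2491, 0.0115]
tcp_rot: [[-0.552, 0.834, 0.001], [0.834, 0.552, 0.0], [-0.0, 0.001, -1.0]]
force: [-0.2, -0.2, 4.4]
opening: 0.225
grasp_force: 30.0
time_s: 16.65
position: [0.467, 0.2492, 0.1129]
tcp_rot: [[-0.552, 0.834, 0.004], [0.834, 0.552, 0.001], [-0.001, 0.004, -1.0]]
force: [0.2, 0.0, 0.1]
opening: 0.227
grasp_force: 30.0
t 16.6 at [467.  249.2 112.9] 33.5 open 19.7 j6 -18 tilt [-0.0012  0.0038]
611.5,132,110,7.7 -> [-177.5   55.7    2.9] rz 0.451 |d| 186
611.5,132,36,7.7 -> [ 0.  0. 74.] rz -0.0 |d| 74
```

View pics/g5.png

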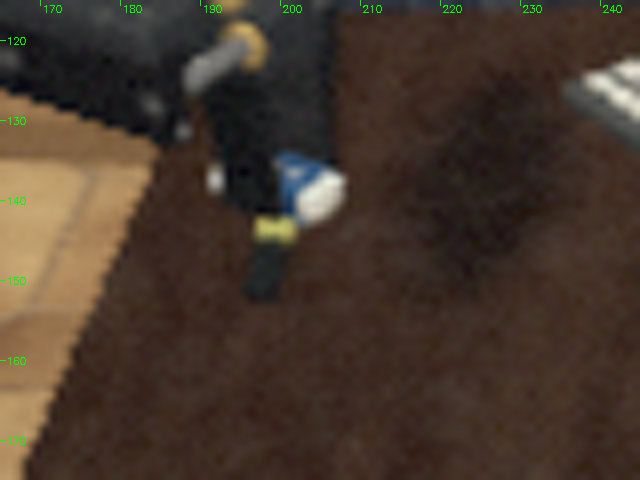

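The eraser is held level: its right end reaches scene (208,139) and its left end (190.5,137.5). I'll check how well it is centred.

```bash
python3 - <<'E'
from h import *
a=np.radians(33.5); u=np.array([np.cos(a),np.sin(a),0]); v=np.array([-np.sin(a),np.cos(a),0]); c=np.array([.467,.2492,.1075])
for o in(-.006,-.003,0,.003,.006):
    P=[c+o*v+i*u*.0105+j*v*.022+[0,0,k*.006] for i in(-1,1) for j in(-1,1) for k in(-1,1)]
    q=pix("scene",P); print(o,q[:,0].min().round(1),q[:,0].max().round(1))
E
```

```text
-0.006 192.7 210.4
-0.003 191.8 209.6
0 191.0 208.7
0.003 190.1 207.8
0.006 189.3 207.0
```

```bash
python3 -m handwheel '[{"xyz":[-35,11,0],"delta_rot":[0,0,0.09],"hand":0.7},{"xyz":[-80,25,0],"delta_rot":[0,0,0.18],"hand":0.7},{"xyz":[-125,39,0],"delta_rot":[0,0,0.28],"hand":0.7},{"xyz":[-165,52,2],"delta_rot":[0,0,0.39],"hand":0.7},{"xyz":[-177,56,3],"delta_rot":[0,0,0.451],"hand":0.7}]'
python3 -m handwheel '[{"xyz":[0,0,20],"delta_rot":[0,0,0],"hand":0.7},{"xyz":[0,0,45],"delta_rot":[0,0,0],"hand":0.7},{"xyz":[0,0,55],"delta_rot":[0,0,0],"hand":0.7},{"xyz":[0,0,60],"delta_rot":[0,0,0],"hand":0.7},{"xyz":[0,0,60],"delta_rot":[0,0,0],"hand":0.7}]'
python3 plan.py 611.5,132,36,7.7
```

```text
time_s: 17.32
position: [0.6123, 0.13, 0.1064]
tcp_rot: [[-0.129, 0.992, -0.0], [0.992, 0.129, -0.0], [-0.0, -0.0, -1.0]]
force: [-0.9, 0.7, 0.4]
opening: 0.224
grasp_force: 30.0
time_s: 17.95
position: [0.6105, 0.1323, 0.0477]
tcp_rot: [[-0.134, 0.991, -0.0], [0.991, 0.134, -0.0], [0.0, -0.0, -1.0]]
force: [0.4, 1.2, -0.2]
opening: 0.226
grasp_force: 30.0
t 17.9 at [610.5 132.3  47.7] 7.7 open 19.6 j6 -6 tilt [ 0.     -0.0002]
611.5,132,36,7.7 -> [-0.5  0.9 11.7] rz -0.0 |d| 12
```

```bash
python3 -m handwheel '[{"xyz":[-1,1,4],"delta_rot":[0,0,0],"hand":0.7},{"xyz":[-1,1,8],"delta_rot":[0,0,0],"hand":0.7},{"xyz":[-1,1,11],"delta_rot":[0,0,0],"hand":0.7},{"xyz":[-1,1,12],"delta_rot":[0,0,0],"hand":0.7},{"xyz":[-1,1,12],"delta_rot":[0,0,0],"hand":0.7}]'
python3 plan.py
```

```text
time_s: 18.58
position: [0.6116, 0.1314, 0.0357]
tcp_rot: [[-0.134, 0.991, -0.0], [0.991, 0.134, 0.0], [0.0, -0.0, -1.0]]
force: [-0.2, 0.5, 0.5]
opening: 0.223
grasp_force: 30.0
t 18.6 at [611.6 131.4  35.7] 7.7 open 19.4 j6 -6 tilt [ 0.     -0.0001]
```

Release, rise, and head for the stamp.

```bash
python3 -m handwheel '[{"xyz":[0,0,0.7],"delta_rot":[0,0,0],"hand":0.6},{"xyz":[0,0,0.7],"delta_rot":[0,0,0],"hand":0.5},{"xyz":[0,0,0.7],"delta_rot":[0,0,0],"hand":0.3},{"xyz":[0,0,0.7],"delta_rot":[0,0,0],"hand":0.2},{"xyz":[0,0,0.7],"delta_rot":[0,0,0],"hand":0.2}]'
python3 -m handwheel '[{"xyz":[0,0,-15],"delta_rot":[0,0,0],"hand":0.2},{"xyz":[0,0,-45],"delta_rot":[0,0,0],"hand":0.2},{"xyz":[0,0,-75],"delta_rot":[0,0,0],"hand":0.1},{"xyz":[0,0,-95],"delta_rot":[0,0,0],"hand":-0.1},{"xyz":[0,0,-100],"delta_rot":[0,0,0],"hand":-0.1}]'
python3 plan.py 542,-30,140,-43 480,-180,140,-96 443,-261.5,140,-121.8
```

```text
time_s: 19.2
position: [0.6117, 0.1314, 0.0351]
tcp_rot: [[-0.134, 0.991, 0.0], [0.991, 0.134, -0.0], [-0.0, 0.0, -1.0]]
force: [0.2, 0.6, 0.5]
opening: 0.389
grasp_force: 0.0
time_s: 19.82
position: [0.6129, 0.1315, 0.1377]
tcp_rot: [[-0.134, 0.991, 0.004], [0.991, 0.134, 0.0], [-0.0, 0.004, -1.0]]
force: [0.4, 0.6, -0.4]
opening: 0.534
grasp_force: 0.0
t 19.8 at [612.9 131.5 137.7] 7.7 open 46.4 j6 -6 tilt [-0.0004  0.0044]
542,-30,140,-43 -> [-150.6  -91.8   -2.3] rz 0.885 |d| 176
480,-180,140,-96 -> [-152.   57.   -0.] rz 0.925 |d| 162
443,-261.5,140,-121.8 -> [-28.3  84.9  -0. ] rz 0.45 |d| 90
```

```bash
python3 -m handwheel '[{"xyz":[-30,-18,0],"delta_rot":[0,0,0.18],"hand":-0.1},{"xyz":[-60,-36,0],"delta_rot":[0,0,0.36],"hand":-0.1},{"xyz":[-90,-55,0],"delta_rot":[0,0,0.54],"hand":-0.1},{"xyz":[-120,-73,0],"delta_rot":[0,0,0.72],"hand":-0.1},{"xyz":[-150,-92,0],"delta_rot":[0,0,0.885],"hand":-0.1}]'
python3 -m handwheel '[{"xyz":[-30,11,0],"delta_rot":[0,0,0.18],"hand":-0.1},{"xyz":[-60,23,0],"delta_rot":[0,0,0.36],"hand":-0.1},{"xyz":[-90,34,0],"delta_rot":[0,0,0.54],"hand":-0.1},{"xyz":[-120,45,0],"delta_rot":[0,0,0.72],"hand":-0.1},{"xyz":[-152,57,0],"delta_rot":[0,0,0.91],"hand":-0.1}]'
python3 plan.py 443,-261.5,140,-121.8
python3 - <<'E'
from h import *
s=vision.capture("scene")[:,:,::-1];t=vision.capture("top")[:,:,::-1]
cv2.imwrite("pics/raw_s6.png",s);cv2.imwrite("pics/raw_t6.png",t)
cv2.imwrite("pics/g6.png",np.hstack([tile(s,220,130,80,80,5),tile(t,205,130,80,80,5)]))
E
```

```text
time_s: 20.45
position: [0.5397, -0.0304, 0.1348]
tcp_rot: [[0.686, 0.727, -0.001], [0.727, -0.686, 0.0], [-0.0, -0.001, -1.0]]
force: [-0.5, -0.4, 0.5]
opening: 0.552
grasp_force: 0.0
time_s: 21.08
position: [0.4777, -0.1802, 0.1348]
tcp_rot: [[0.996, -0.093, -0.001], [-0.093, -0.996, 0.001], [-0.001, -0.0, -1.0]]
force: [0.2, -0.6, 0.0]
opening: 0.551
grasp_force: 0.0
t 21.1 at [ 477.7 -180.2  134.8] -95.4 open 47.9 j6 62 tilt [-0.0008 -0.0004]
443,-261.5,140,-121.8 -> [-26.9  84.2  -5.2] rz 0.461 |d| 89
```

View pics/g6.png

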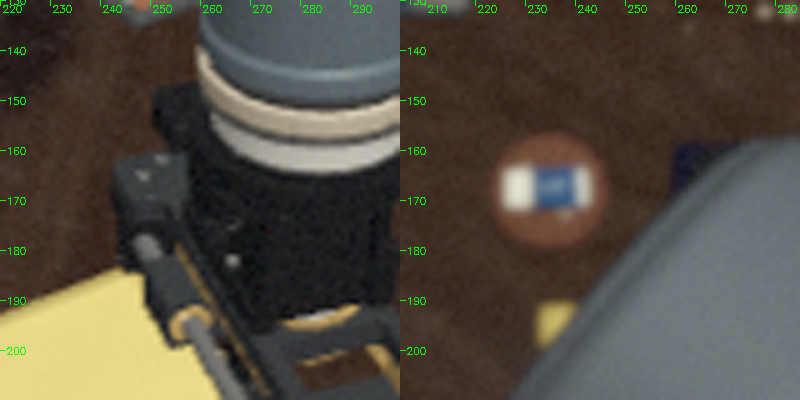

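The eraser lies flat on the middle of the lid: eraser at top (234.2,167.6), lid centre about (235,168). On to the stamp.

```bash
python3 -m handwheel '[{"xyz":[-9,28,-2],"delta_rot":[0,0,0.15],"hand":-0.2},{"xyz":[-18,56,-4],"delta_rot":[0,0,0.31],"hand":-0.2},{"xyz":[-27,84,-5],"delta_rot":[0,0,0.46],"hand":-0.2},{"xyz":[-27,84,-5],"delta_rot":[0,0,0.46],"hand":-0.2},{"xyz":[-27,84,10],"delta_rot":[0,0,0.46],"hand":-0.2}]'
python3 plan.py 443,-261.5,40,-121.8 443,-261.5,11,-121.8
```

```text
time_s: 21.8
position: [0.4449, -0.2603, 0.1252]
tcp_rot: [[0.855, -0.519, 0.001], [-0.519, -0.855, -0.001], [0.002, -0.0, -1.0]]
force: [0.3, 0.2, -1.1]
opening: 0.6
grasp_force: 0.0
t 21.8 at [ 444.9 -260.3  125.2] -121.2 open 52.2 j6 78 tilt [ 0.0017 -0.0002]
443,-261.5,40,-121.8 -> [-1.   2.  85.2] rz 0.01 |d| 85
443,-261.5,11,-121.8 -> [ 0. -0. 29.] rz -0.0 |d| 29
```

```bash
python3 -m handwheel '[{"xyz":[-1,2,30],"delta_rot":[0,0,0.01],"hand":-0.2},{"xyz":[-1,2,60],"delta_rot":[0,0,0.01],"hand":-0.2},{"xyz":[-1,2,90],"delta_rot":[0,0,0.01],"hand":-0.2},{"xyz":[-1,2,108],"delta_rot":[0,0,0.01],"hand":-0.2},{"xyz":[-1,2,114],"delta_rot":[0,0,0.01],"hand":-0.2}]'
python3 -m handwheel '[{"xyz":[0,0,0],"delta_rot":[0,0,0],"hand":0.1},{"xyz":[0,0,0],"delta_rot":[0,0,0],"hand":0.4},{"xyz":[0,0,0],"delta_rot":[0,0,0],"hand":0.65},{"xyz":[0,0,0],"delta_rot":[0,0,0],"hand":0.65},{"xyz":[0,0,0],"delta_rot":[0,0,0],"hand":0.65}]'
python3 plan.py
python3 -m handwheel '[{"xyz":[0,0,-15],"delta_rot":[0,0,0],"hand":0.65},{"xyz":[0,0,-40],"delta_rot":[0,0,0],"hand":0.65},{"xyz":[0,0,-70],"delta_rot":[0,0,0],"hand":0.65},{"xyz":[0,0,-95],"delta_rot":[0,0,0],"hand":0.65},{"xyz":[0,0,-100],"delta_rot":[0,0,0],"hand":0.65}]'
python3 plan.py 635.7,-46.3,110,-82.3
python3 - <<'E'
from h import *
s=vision.capture("scene")[:,:,::-1]
cv2.imwrite("pics/g7.png",tile(s,240,230,100,75,8))
E
```

```text
time_s: 22.42
position: [0.4416, -0.2598, 0.0091]
tcp_rot: [[0.85, -0.527, -0.003], [-0.527, -0.85, 0.003], [-0.004, -0.001, -1.0]]
force: [0.3, -0.4, 1.0]
opening: 0.603
grasp_force: 0.0
time_s: 23.05
position: [0.4425, -0.2623, 0.0116]
tcp_rot: [[0.848, -0.529, 0.001], [-0.529, -0.848, -0.001], [0.001, 0.0, -1.0]]
force: [-1.3, 0.9, 3.6]
opening: 0.264
grasp_force: 30.0
t 23.1 at [ 442.5 -262.3   11.6] -122.0 open 22.9 j6 79 tilt [0.0009 0.0001]
time_s: 23.68
position: [0.4431, -0.2628, 0.1132]
tcp_rot: [[0.848, -0.529, 0.003], [-0.529, -0.849, -0.003], [0.004, 0.001, -1.0]]
force: [0.1, 0.4, -0.4]
opening: 0.265
grasp_force: 30.0
t 23.7 at [ 443.1 -262.8  113.2] -122.0 open 23.1 j6 79 tilt [0.0041 0.0008]
635.7,-46.3,110,-82.3 -> [  48.8 -285.6    3.2] rz -0.692 |d| 290
```

View pics/g7.png

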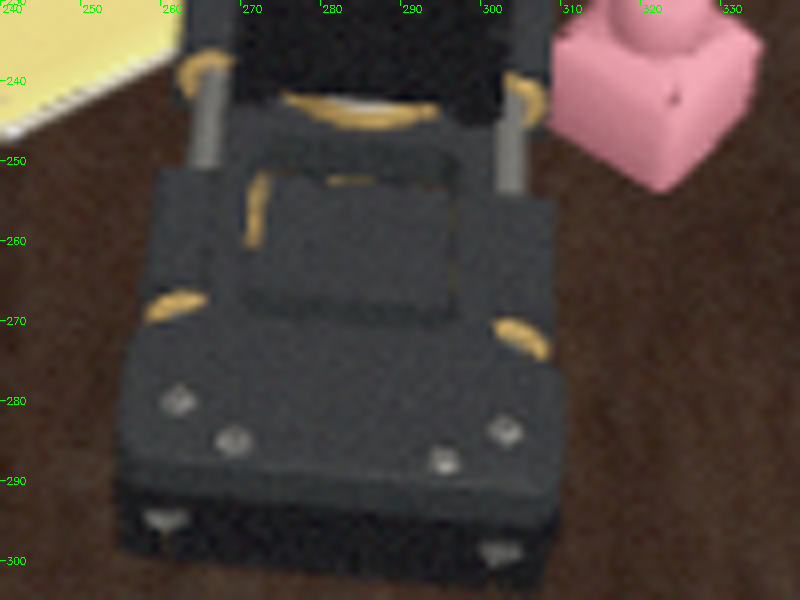

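The gripper's body hides the stamp in this view. The opening of 23 mm and the 30 N pad force say that it is held across the block. Carrying it to its place.

```bash
python3 -m handwheel '[{"xyz":[8,-45,0],"delta_rot":[0,0,-0.12],"hand":0.65},{"xyz":[17,-100,0],"delta_rot":[0,0,-0.25],"hand":0.65},{"xyz":[26,-155,0],"delta_rot":[0,0,-0.39],"hand":0.65},{"xyz":[36,-210,0],"delta_rot":[0,0,-0.53],"hand":0.65},{"xyz":[44,-260,0],"delta_rot":[0,0,-0.64],"hand":0.65}]'
python3 -m handwheel '[{"xyz":[0,0,0],"delta_rot":[0,0,0],"hand":0.65},{"xyz":[0,0,0],"delta_rot":[0,0,0],"hand":0.65},{"xyz":[0,0,0],"delta_rot":[0,0,0],"hand":0.65},{"xyz":[0,0,0],"delta_rot":[0,0,0],"hand":0.65},{"xyz":[0,0,0],"delta_rot":[0,0,0],"hand":0.65}]'
python3 plan.py 635.2,-46.3,60,-82.3
```

```text
time_s: 24.35
position: [0.6176, -0.0629, 0.1097]
tcp_rot: [[0.996, 0.086, -0.002], [0.086, -0.996, 0.001], [-0.002, -0.001, -1.0]]
force: [-0.3, 0.2, -1.2]
opening: 0.261
grasp_force: 30.0
time_s: 24.98
position: [0.6169, -0.0656, 0.1112]
tcp_rot: [[0.997, 0.081, -0.0], [0.081, -0.997, 0.0], [-0.0, -0.0, -1.0]]
force: [0.3, -0.4, -0.0]
opening: 0.262
grasp_force: 30.0
t 25.0 at [616.9 -65.6 111.2] -85.4 open 22.8 j6 69 tilt [-0.0001 -0.    ]
635.2,-46.3,60,-82.3 -> [ 19.8 -17.7  51.2] rz -0.054 |d| 58
```

```bash
python3 -m handwheel '[{"xyz":[10,-9,0],"delta_rot":[0,0,-0.03],"hand":0.65},{"xyz":[19.8,-17.7,10],"delta_rot":[0,0,-0.054],"hand":0.65},{"xyz":[19.8,-17.7,40],"delta_rot":[0,0,-0.054],"hand":0.65},{"xyz":[19.8,-17.7,70],"delta_rot":[0,0,-0.054],"hand":0.65},{"xyz":[19.8,-17.7,85],"delta_rot":[0,0,-0.054],"hand":0.65}]'
python3 -m handwheel '[{"xyz":[0,0,4],"delta_rot":[0,0,0],"hand":0.65},{"xyz":[0,0,8],"delta_rot":[0,0,0],"hand":0.65},{"xyz":[0,0,10],"delta_rot":[0,0,0],"hand":0.65},{"xyz":[0,0,10],"delta_rot":[0,0,0],"hand":0.65},{"xyz":[0,0,10],"delta_rot":[0,0,0],"hand":0.65}]'
python3 plan.py 635.2,-46.3,11.6,-82.3
```

```text
time_s: 25.6
position: [0.6348, -0.0443, 0.0237]
tcp_rot: [[0.991, 0.137, -0.003], [0.137, -0.991, 0.001], [-0.003, -0.001, -1.0]]
force: [-0.1, -0.6, -0.2]
opening: 0.264
grasp_force: 30.0
time_s: 26.22
position: [0.6358, -0.0456, 0.0166]
tcp_rot: [[0.991, 0.136, 0.001], [0.136, -0.991, -0.0], [0.001, 0.0, -1.0]]
force: [0.9, 0.2, 0.3]
opening: 0.263
grasp_force: 30.0
t 26.2 at [635.8 -45.6  16.6] -82.2 open 22.8 j6 68 tilt [0.0009 0.0004]
635.2,-46.3,11.6,-82.3 -> [-0.7  0.6  5. ] rz 0.002 |d| 5
```

```bash
python3 -m handwheel '[{"xyz":[-0.7,0.6,2],"delta_rot":[0,0,0],"hand":0.65},{"xyz":[-0.7,0.6,4],"delta_rot":[0,0,0],"hand":0.65},{"xyz":[-0.7,0.6,5],"delta_rot":[0,0,0],"hand":0.65},{"xyz":[-0.7,0.6,5],"delta_rot":[0,0,0],"hand":0.65},{"xyz":[-0.7,0.6,5],"delta_rot":[0,0,0],"hand":0.65}]'
python3 -m handwheel '[{"xyz":[0,0,0.4],"delta_rot":[0,0,0],"hand":0.5},{"xyz":[0,0,0.4],"delta_rot":[0,0,0],"hand":0.4},{"xyz":[0,0,0.4],"delta_rot":[0,0,0],"hand":0.2},{"xyz":[0,0,0.4],"delta_rot":[0,0,0],"hand":0},{"xyz":[0,0,0.4],"delta_rot":[0,0,0],"hand":0}]'
python3 -m handwheel '[{"xyz":[0,0,-15],"delta_rot":[0,0,0],"hand":0},{"xyz":[0,0,-45],"delta_rot":[0,0,0],"hand":0},{"xyz":[0,0,-80],"delta_rot":[0,0,0],"hand":0},{"xyz":[0,0,-115],"delta_rot":[0,0,0],"hand":0},{"xyz":[0,0,-130],"delta_rot":[0,0,0],"hand":0.2}]'
python3 plan.py 570,180,141,-50 501.5,390,120,-27.2 501.5,390,10,-27.2
```

```text
time_s: 26.85
position: [0.6348, -0.0462, 0.0116]
tcp_rot: [[0.991, 0.136, -0.0], [0.136, -0.991, -0.0], [-0.0, 0.0, -1.0]]
force: [-1.5, -0.5, 5.5]
opening: 0.261
grasp_force: 30.0
time_s: 27.48
position: [0.6348, -0.0461, 0.0103]
tcp_rot: [[0.991, 0.136, -0.0], [0.136, -0.991, 0.0], [-0.0, -0.0, -1.0]]
force: [-0.4, 1.3, 0.1]
opening: 0.478
grasp_force: 0.0
time_s: 28.1
position: [0.6363, -0.0465, 0.1439]
tcp_rot: [[0.991, 0.136, 0.005], [0.136, -0.991, -0.001], [0.005, 0.002, -1.0]]
force: [0.5, -0.2, -0.0]
opening: 0.449
grasp_force: 0.0
t 28.1 at [636.3 -46.5 143.9] -82.2 open 39.1 j6 68 tilt [0.0048 0.0019]
570,180,141,-50 -> [ -34.9 -233.4    2.9] rz -0.562 |d| 236
501.5,390,120,-27.2 -> [  82.5 -204.9   21. ] rz -0.398 |d| 222
501.5,390,10,-27.2 -> [  0.   0. 110.] rz -0.0 |d| 110
```

```bash
python3 -m handwheel '[{"xyz":[-7,-47,0],"delta_rot":[0,0,-0.11],"hand":0.1},{"xyz":[-14,-94,0],"delta_rot":[0,0,-0.22],"hand":0.1},{"xyz":[-21,-141,0],"delta_rot":[0,0,-0.33],"hand":0.1},{"xyz":[-28,-188,0],"delta_rot":[0,0,-0.45],"hand":0.1},{"xyz":[-35,-233,0],"delta_rot":[0,0,-0.562],"hand":0.1}]'
python3 -m handwheel '[{"xyz":[18,-46,4],"delta_rot":[0,0,-0.08],"hand":0.1},{"xyz":[36,-92,8],"delta_rot":[0,0,-0.17],"hand":0.1},{"xyz":[55,-138,13],"delta_rot":[0,0,-0.26],"hand":0.1},{"xyz":[73,-184,18],"delta_rot":[0,0,-0.35],"hand":0.1},{"xyz":[82,-205,21],"delta_rot":[0,0,-0.4],"hand":0.1}]'
python3 plan.py 501.5,390,10,-27.2
python3 - <<'E'
from h import *
s=vision.capture("scene")[:,:,::-1];t=vision.capture("top")[:,:,::-1]
cv2.imwrite("pics/raw_s8.png",s);cv2.imwrite("pics/raw_t8.png",t)
cv2.imwrite("pics/g8.png",np.vstack([tile(t,210,125,130,75,6),np.hstack([tile(s,240,140,90,60,5),tile(s,170,90,66,60,5)])]))
E
```

```text
time_s: 28.72
position: [0.5676, 0.1813, 0.1404]
tcp_rot: [[0.764, 0.646, -0.001], [0.646, -0.764, -0.0], [-0.001, -0.001, -1.0]]
force: [-0.1, -0.5, -0.7]
opening: 0.454
grasp_force: 0.0
time_s: 29.35
position: [0.4978, 0.3917, 0.119]
tcp_rot: [[0.451, 0.893, -0.001], [0.893, -0.451, -0.001], [-0.001, -0.001, -1.0]]
force: [0.1, -0.4, -0.1]
opening: 0.449
grasp_force: 0.0
t 29.4 at [497.8 391.7 119. ] -26.8 open 39.1 j6 55 tilt [-0.001  -0.0009]
501.5,390,10,-27.2 -> [  0.2   4.  109. ] rz 0.007 |d| 109
```

View pics/g8.png

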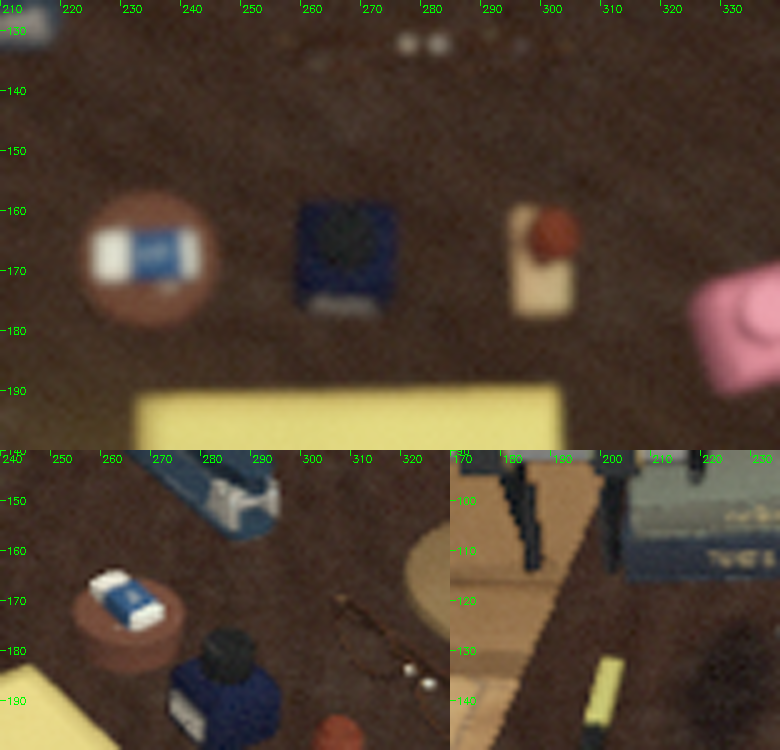

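The row stands: tin with eraser at top (235,168), bottle at (267.5,166), stamp block at (300,168). The highlighter lies below the jaws. Checking the row numerically while gripping the highlighter.

```bash
python3 - <<'E'
from h import *
c=np.array([495.8,25.6]);ex=np.array([-.134,.991]);ey=np.array([-.991,-.134])
for n,uv,z in(("stamp block",(300.3,167.8),.017),("knob",(302.2,163.8),.055),("cap",(210+346/6,125+237/6),.058),("tin",(210+150/6,125+258/6),.024),("eraser",(210+146/6,125+255/6),.036)):
    p=world("top",[uv],z)[0,:2]*1000; print(n,p.round(1),round((p-c)@ex,1),round((p-c)@ey,1))
E
python3 -m handwheel '[{"xyz":[0,4,30],"delta_rot":[0,0,0],"hand":0.1},{"xyz":[0,4,60],"delta_rot":[0,0,0],"hand":0.1},{"xyz":[0,4,90],"delta_rot":[0,0,0],"hand":0.1},{"xyz":[0,4,104],"delta_rot":[0,0,0],"hand":0.1},{"xyz":[0,4,108.5],"delta_rot":[0,0,0],"hand":0.1}]'
python3 -m handwheel '[{"xyz":[0,0,0],"delta_rot":[0,0,0],"hand":0.3},{"xyz":[0,0,0],"delta_rot":[0,0,0],"hand":0.6},{"xyz":[0,0,0],"delta_rot":[0,0,0],"hand":0.85},{"xyz":[0,0,0],"delta_rot":[0,0,0],"hand":0.85},{"xyz":[0,0,0],"delta_rot":[0,0,0],"hand":0.85}]'
python3 plan.py
```

```text
stamp block [634.7 -47.1] -90.6 -127.9
knob [635.8 -48.1] -91.8 -128.8
cap [622.4  43.2] 0.5 -127.9
tin [611.6 131. ] 88.9 -128.9
eraser [609.7 132. ] 90.2 -127.1
time_s: 30.08
position: [0.5034, 0.3867, 0.0106]
tcp_rot: [[0.456, 0.89, -0.001], [0.89, -0.456, -0.001], [-0.001, -0.001, -1.0]]
force: [0.0, 0.3, -0.0]
opening: 0.449
grasp_force: 0.0
time_s: 30.7
position: [0.5035, 0.3881, 0.012]
tcp_rot: [[0.455, 0.891, 0.001], [0.891, -0.455, 0.001], [0.001, 0.001, -1.0]]
force: [0.2, 0.8, 5.2]
opening: 0.162
grasp_force: 30.0
t 30.7 at [503.5 388.1  12. ] -27.1 open 14.1 j6 55 tilt [0.001  0.0007]
```

```bash
python3 -m handwheel '[{"xyz":[0,0,-15],"delta_rot":[0,0,0],"hand":0.85},{"xyz":[0,0,-40],"delta_rot":[0,0,0],"hand":0.85},{"xyz":[0,0,-70],"delta_rot":[0,0,0],"hand":0.85},{"xyz":[0,0,-95],"delta_rot":[0,0,0],"hand":0.85},{"xyz":[0,0,-100],"delta_rot":[0,0,0],"hand":0.85}]'
python3 plan.py 497,200,112,-10 495.8,25.6,112,7.7
python3 - <<'E'
from h import *
s=vision.capture("scene")[:,:,::-1]
cv2.imwrite("pics/g9.png",tile(s,165,75,80,75,8))
a=np.radians(62.9); v=np.array([np.cos(a),np.sin(a),0]); c=np.array([.5035,.3881,.107])
for o in(-.01,-.005,0,.005,.01): print(o,pix("scene",[c+(o+e)*v for e in(-.059,.059)]).round(1).tolist())
E
```

```text
time_s: 31.32
position: [0.5043, 0.3885, 0.1137]
tcp_rot: [[0.455, 0.89, 0.004], [0.89, -0.455, 0.002], [0.004, 0.003, -1.0]]
force: [0.4, -1.0, 0.1]
opening: 0.161
grasp_force: 30.0
t 31.3 at [504.3 388.5 113.7] -27.1 open 14.0 j6 55 tilt [0.0037 0.0026]
497,200,112,-10 -> [-171.2   79.3    1.7] rz -0.298 |d| 189
495.8,25.6,112,7.7 -> [-172.    29.1   -0. ] rz -0.309 |d| 174
-0.01 [[193.1, 124.3], [199.2, 106.2]]
-0.005 [[193.4, 123.5], [199.4, 105.5]]
0 [[193.6, 122.7], [199.7, 104.8]]
0.005 [[193.9, 121.9], [199.9, 104.1]]
0.01 [[194.2, 121.0], [200.1, 103.5]]
```

View pics/g9.png

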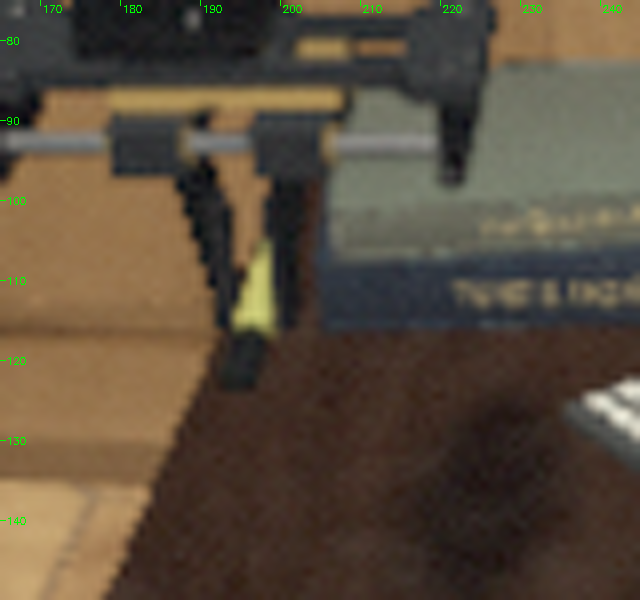

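The highlighter is held level and at its middle: the near end at scene (194.5,123) matches zero offset. Carrying it to the notebook.

```bash
python3 -m handwheel '[{"xyz":[-34,16,0],"delta_rot":[0,0,-0.06],"hand":0.85},{"xyz":[-68,32,0],"delta_rot":[0,0,-0.12],"hand":0.85},{"xyz":[-103,48,0],"delta_rot":[0,0,-0.18],"hand":0.85},{"xyz":[-138,64,0],"delta_rot":[0,0,-0.24],"hand":0.85},{"xyz":[-171,79,0],"delta_rot":[0,0,-0.298],"hand":0.85}]'
python3 -m handwheel '[{"xyz":[-45,8,0],"delta_rot":[0,0,-0.08],"hand":0.85},{"xyz":[-90,15,0],"delta_rot":[0,0,-0.16],"hand":0.85},{"xyz":[-135,23,0],"delta_rot":[0,0,-0.24],"hand":0.85},{"xyz":[-172,29,0],"delta_rot":[0,0,-0.309],"hand":0.85},{"xyz":[-172,29,20],"delta_rot":[0,0,-0.309],"hand":0.85}]'
python3 -m handwheel '[{"xyz":[0,0,20],"delta_rot":[0,0,0],"hand":0.85},{"xyz":[0,0,40],"delta_rot":[0,0,0],"hand":0.85},{"xyz":[0,0,55],"delta_rot":[0,0,0],"hand":0.85},{"xyz":[0,0,60],"delta_rot":[0,0,0],"hand":0.85},{"xyz":[0,0,60],"delta_rot":[0,0,0],"hand":0.85}]'
python3 plan.py 496,26,19.5,7.7
```

```text
time_s: 32.0
position: [0.4946, 0.1982, 0.1101]
tcp_rot: [[0.172, 0.985, -0.002], [0.985, -0.172, -0.0], [-0.001, -0.002, -1.0]]
force: [0.6, -0.3, 0.3]
opening: 0.163
grasp_force: 30.0
time_s: 32.62
position: [0.4953, 0.0225, 0.0911]
tcp_rot: [[-0.13, 0.991, 0.002], [0.991, 0.13, -0.001], [-0.001, 0.002, -1.0]]
force: [-0.7, -0.2, -0.7]
opening: 0.16
grasp_force: 30.0
time_s: 33.25
position: [0.4942, 0.0253, 0.0309]
tcp_rot: [[-0.134, 0.991, -0.001], [0.991, 0.134, 0.0], [0.0, -0.001, -1.0]]
force: [-0.3, -0.4, 0.3]
opening: 0.16
grasp_force: 30.0
t 33.2 at [494.2  25.3  30.9] 7.7 open 13.9 j6 -18 tilt [ 0.0002 -0.0007]
496,26,19.5,7.7 -> [ 0.5  1.9 11.4] rz 0.0 |d| 12
```

```bash
python3 -m handwheel '[{"xyz":[0.5,2,4],"delta_rot":[0,0,0],"hand":0.85},{"xyz":[0.5,2,8],"delta_rot":[0,0,0],"hand":0.85},{"xyz":[0.5,2,11],"delta_rot":[0,0,0],"hand":0.85},{"xyz":[0.5,2,12],"delta_rot":[0,0,0],"hand":0.85},{"xyz":[0.5,2,12],"delta_rot":[0,0,0],"hand":0.85}]'
python3 -m handwheel '[{"xyz":[0,0,0],"delta_rot":[0,0,0],"hand":0.7},{"xyz":[0,0,0],"delta_rot":[0,0,0],"hand":0.6},{"xyz":[0,0,0],"delta_rot":[0,0,0],"hand":0.4},{"xyz":[0,0,0],"delta_rot":[0,0,0],"hand":0.3},{"xyz":[0,0,0],"delta_rot":[0,0,0],"hand":0.3}]'
python3 -m handwheel '[{"xyz":[0,0,-15],"delta_rot":[0,0,0],"hand":0.3},{"xyz":[0,0,-45],"delta_rot":[0,0,0],"hand":0.3},{"xyz":[0,0,-90],"delta_rot":[0,0,0],"hand":0.3},{"xyz":[0,0,-140],"delta_rot":[0,0,0],"hand":0.3},{"xyz":[0,0,-180],"delta_rot":[0,0,0],"hand":0.3}]'
python3 plan.py 420,280,200,7.7
```

```text
time_s: 33.88
position: [0.4961, 0.026, 0.0193]
tcp_rot: [[-0.134, 0.991, -0.0], [0.991, 0.134, 0.0], [0.0, -0.0, -1.0]]
force: [-0.3, -0.3, 1.4]
opening: 0.157
grasp_force: 30.0
time_s: 34.5
position: [0.4963, 0.0259, 0.0191]
tcp_rot: [[-0.134, 0.991, -0.0], [0.991, 0.134, -0.0], [0.0, -0.0, -1.0]]
force: [-0.1, -0.8, -0.2]
opening: 0.336
grasp_force: 0.0
time_s: 35.12
position: [0.4964, 0.026, 0.2022]
tcp_rot: [[-0.134, 0.991, 0.002], [0.991, 0.134, -0.0], [-0.001, 0.002, -1.0]]
force: [0.5, -0.7, 1.2]
opening: 0.349
grasp_force: 0.0
t 35.1 at [496.4  26.  202.2] 7.7 open 30.3 j6 -18 tilt [-0.0007  0.0024]
420,280,200,7.7 -> [262.  -41.6   2.2] rz 0.0 |d| 265
```

```bash
python3 -m handwheel '[{"xyz":[50,-8,0],"delta_rot":[0,0,0],"hand":0.3},{"xyz":[105,-16,0],"delta_rot":[0,0,0],"hand":0.3},{"xyz":[160,-25,0],"delta_rot":[0,0,0],"hand":0.3},{"xyz":[215,-34,0],"delta_rot":[0,0,0],"hand":0.3},{"xyz":[262,-42,0],"delta_rot":[0,0,0],"hand":0.3}]'
python3 - <<'E'
from h import *
s=vision.capture("scene")[:,:,::-1];t=vision.capture("top")[:,:,::-1]
cv2.imwrite("pics/g10.png",np.vstack([tile(t,205,100,150,75,5)[:,:750],tile(t,205,175,150,45,5)]))
E
```

```text
time_s: 35.75
position: [0.4184, 0.2817, 0.2003]
tcp_rot: [[-0.135, 0.991, 0.001], [0.991, 0.135, 0.0], [0.0, 0.001, -1.0]]
force: [1.0, 0.2, -0.1]
opening: 0.347
grasp_force: 0.0
```

View pics/g10.png

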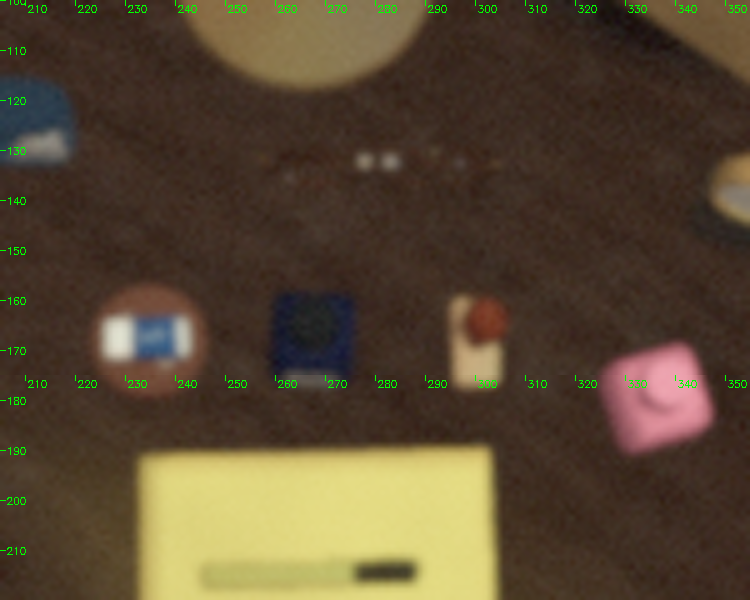

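The row is in order, and the highlighter lies on the notebook from top (244.6,215.2) to (288.3,214.2). Checking its centring.

```bash
python3 - <<'E'
from h import *
c=np.array([495.8,25.6]);ex=np.array([-.134,.991]);ey=np.array([-.991,-.134])
im=vision.capture("top")[:,:,::-1]; g=im[205:222,235:300].astype(int).sum(2)
r=im[212:218,230:308].astype(int).sum(2).mean(0); print(r.round().astype(int).tolist())
for uv in((244.6,215.2),(288.3,214.2),(266.45,214.7)):
    p=world("top",[uv],.016)[0,:2]*1000; print(p.round(1),round((p-c)@ex,1),round((p-c)@ey,1))
E
```

```text
[213, 228, 297, 396, 463, 500, 526, 547, 559, 564, 562, 558, 559, 550, 528, 496, 476, 478, 482, 485, 480, 482, 481, 483, 487, 488, 487, 488, 491, 490, 490, 491, 489, 490, 491, 494, 498, 497, 499, 499, 494, 492, 492, 494, 482, 440, 371, 322, 314, 312, 306, 304, 301, 300, 306, 305, 318, 370, 461, 532, 564, 573, 576, 574, 572, 575, 574, 573, 572, 572, 575, 569, 542, 462, 316, 197, 167, 164]
[486.4  89.5] 64.6 0.8
[502.6 -27. ] -53.1 0.3
[494.5  31.3] 5.8 0.6
```

The highlighter sits 5.8 mm too far left of the middle, which is an easy mend: regrasp and shift it 6 mm along tool -x.

```bash
python3 -m handwheel '[{"xyz":[-50,8,0],"delta_rot":[0,0,0],"hand":0.4},{"xyz":[-105,16,0],"delta_rot":[0,0,0],"hand":0.4},{"xyz":[-160,25,0],"delta_rot":[0,0,0],"hand":0.4},{"xyz":[-215,34,0],"delta_rot":[0,0,0],"hand":0.4},{"xyz":[-262,42,0],"delta_rot":[0,0,0],"hand":0.4}]'
python3 -m handwheel '[{"xyz":[0,0,40],"delta_rot":[0,0,0],"hand":0.4},{"xyz":[0,0,85],"delta_rot":[0,0,0],"hand":0.4},{"xyz":[0,0,125],"delta_rot":[0,0,0],"hand":0.4},{"xyz":[0,0,140],"delta_rot":[0,0,0],"hand":0.4},{"xyz":[0,0,140],"delta_rot":[0,0,0],"hand":0.4}]'
python3 plan.py 496,26,19.5,7.7
```

```text
time_s: 36.52
position: [0.4965, 0.0225, 0.1998]
tcp_rot: [[-0.132, 0.991, 0.001], [0.991, 0.132, -0.001], [-0.001, 0.001, -1.0]]
force: [-0.6, 0.5, -0.5]
opening: 0.299
grasp_force: 0.0
time_s: 37.15
position: [0.496, 0.0253, 0.059]
tcp_rot: [[-0.133, 0.991, -0.001], [0.991, 0.133, 0.0], [0.0, -0.001, -1.0]]
force: [-0.7, -0.3, 0.3]
opening: 0.302
grasp_force: 0.0
t 37.1 at [496.   25.3  59. ] 7.7 open 26.3 j6 -18 tilt [ 0.0003 -0.0013]
496,26,19.5,7.7 -> [ 0.7  0.1 39.5] rz -0.001 |d| 40
```

```bash
python3 -m handwheel '[{"xyz":[0.5,0,15],"delta_rot":[0,0,0],"hand":0.4},{"xyz":[0.5,0,30],"delta_rot":[0,0,0],"hand":0.4},{"xyz":[0.5,0,37],"delta_rot":[0,0,0],"hand":0.4},{"xyz":[0.5,0,39.5],"delta_rot":[0,0,0],"hand":0.4},{"xyz":[0.5,0,39.5],"delta_rot":[0,0,0],"hand":0.5}]'
python3 -m handwheel '[{"xyz":[0,0,0],"delta_rot":[0,0,0],"hand":0.7},{"xyz":[0,0,0],"delta_rot":[0,0,0],"hand":0.85},{"xyz":[0,0,0],"delta_rot":[0,0,0],"hand":0.85},{"xyz":[0,0,-4],"delta_rot":[0,0,0],"hand":0.85},{"xyz":[0,0,-4],"delta_rot":[0,0,0],"hand":0.85}]'
python3 -m handwheel '[{"xyz":[-3,0,0],"delta_rot":[0,0,0],"hand":0.85},{"xyz":[-6,0,0],"delta_rot":[0,0,0],"hand":0.85},{"xyz":[-6,0,2],"delta_rot":[0,0,0],"hand":0.85},{"xyz":[-6,0,4],"delta_rot":[0,0,0],"hand":0.85},{"xyz":[-6,0,4],"delta_rot":[0,0,0],"hand":0.85}]'
python3 plan.py 490,20,19.5,7.7
```

```text
time_s: 37.78
position: [0.4962, 0.0265, 0.0195]
tcp_rot: [[-0.134, 0.991, -0.0], [0.991, 0.134, 0.0], [0.0, -0.0, -1.0]]
force: [0.2, -1.1, 0.6]
opening: 0.267
grasp_force: 0.0
time_s: 38.4
position: [0.4964, 0.0264, 0.024]
tcp_rot: [[-0.134, 0.991, 0.001], [0.991, 0.134, -0.0], [-0.0, 0.001, -1.0]]
force: [0.5, -0.0, -0.1]
opening: 0.16
grasp_force: 30.0
time_s: 39.02
position: [0.497, 0.0204, 0.0199]
tcp_rot: [[-0.134, 0.991, 0.0], [0.991, 0.134, -0.0], [-0.0, 0.0, -1.0]]
force: [0.1, -0.9, 4.1]
opening: 0.164
grasp_force: 30.0
t 39.0 at [497.   20.4  19.9] 7.7 open 14.3 j6 -18 tilt [-0.0002  0.    ]
490,20,19.5,7.7 -> [ 0.5 -7.   0.4] rz 0.0 |d| 7
```

```bash
python3 -m handwheel '[{"xyz":[0,0,0],"delta_rot":[0,0,0],"hand":0.7},{"xyz":[0,0,0],"delta_rot":[0,0,0],"hand":0.6},{"xyz":[0,0,0],"delta_rot":[0,0,0],"hand":0.4},{"xyz":[0,0,0],"delta_rot":[0,0,0],"hand":0.3},{"xyz":[0,0,0],"delta_rot":[0,0,0],"hand":0.3}]'
python3 -m handwheel '[{"xyz":[0,0,-15],"delta_rot":[0,0,0],"hand":0.3},{"xyz":[0,0,-45],"delta_rot":[0,0,0],"hand":0.3},{"xyz":[0,0,-90],"delta_rot":[0,0,0],"hand":0.3},{"xyz":[0,0,-140],"delta_rot":[0,0,0],"hand":0.3},{"xyz":[0,0,-180],"delta_rot":[0,0,0],"hand":0.3}]'
python3 -m handwheel '[{"xyz":[50,-8,0],"delta_rot":[0,0,0],"hand":0.3},{"xyz":[105,-16,0],"delta_rot":[0,0,0],"hand":0.3},{"xyz":[160,-25,0],"delta_rot":[0,0,0],"hand":0.3},{"xyz":[215,-34,0],"delta_rot":[0,0,0],"hand":0.3},{"xyz":[255,-42,0],"delta_rot":[0,0,0],"hand":0.3}]'
python3 - <<'E'
from h import *
s=vision.capture("scene")[:,:,::-1];t=vision.capture("top")[:,:,::-1]
r=t[212:218,230:308].astype(int).sum(2).mean(0); print(r.round().astype(int).tolist())
cv2.imwrite("pics/g11.png",np.vstack([tile(t,205,120,150,70,4),tile(t,205,190,150,60,4)]))
E
```

```text
time_s: 39.65
position: [0.497, 0.0206, 0.0195]
tcp_rot: [[-0.134, 0.991, -0.0], [0.991, 0.134, 0.0], [0.0, -0.0, -1.0]]
force: [-0.6, -0.2, -0.2]
opening: 0.341
grasp_force: 0.0
time_s: 40.28
position: [0.4971, 0.0205, 0.2027]
tcp_rot: [[-0.134, 0.991, 0.002], [0.991, 0.134, -0.0], [-0.001, 0.002, -1.0]]
force: [-0.2, 0.1, -0.5]
opening: 0.352
grasp_force: 0.0
time_s: 40.9
position: [0.42, 0.2695, 0.2007]
tcp_rot: [[-0.135, 0.991, 0.001], [0.991, 0.135, 0.001], [0.0, 0.001, -1.0]]
force: [-0.4, 0.5, -0.2]
opening: 0.352
grasp_force: 0.0
[208, 224, 296, 396, 465, 502, 528, 549, 561, 564, 562, 560, 560, 560, 557, 556, 544, 511, 483, 480, 484, 484, 485, 486, 486, 490, 488, 487, 484, 486, 485, 486, 487, 490, 493, 495, 497, 499, 498, 496, 492, 492, 493, 494, 496, 496, 488, 450, 384, 323, 303, 301, 299, 300, 298, 303, 305, 304, 311, 357, 444, 523, 564, 574, 576, 574, 574, 575, 574, 575, 573, 571, 545, 462, 320, 195, 166, 165]
```

View pics/g11.png

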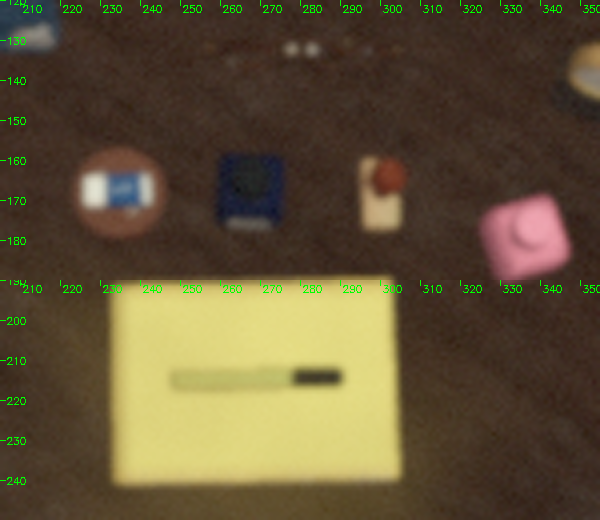

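The highlighter is now centred, from x 247 to 290 on a notebook spanning 233 to 304. The row stands in place and the robot is clear of everything.

```bash
python3 -c "
from rig import workorder; print(workorder.hand_in())"
```

```text
the job is handed in; nothing more can be done
None
```

The job is handed in after about 41 s of the 128 s allowed: in the last pictures the tin with the eraser on its lid, the bottle and the stamp stood in one row within about 2 mm of their measured targets, the highlighter lay on the middle of the notebook, and the robot never touched the stapler, clock or spectacles.

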